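# Cure a batch of mounted slides in the push-latch curing box

## Task

Press the front of the curing box's drawer to release it, seat every slide carrier that lies on the worktop flat and square in a pocket of its own, press the drawer in so that it latches shut, and with it shut swing the red-knobbed start lever round to its stop and let it spring back home. Then press the drawer once more so that it comes fully out, and leave it out with all carriers still seated for the class to collect. Do not knock the white jar or the dropper bottle with reddish content aside.

Things in the scene. Friction and masses are not known exactly. Their poses are not given: they have to be found in the camera images.
- curing_box: White curing box, 170 deep x 200 wide x 64 mm high, fixed on the worktop. Origin at the centre of its underside; its -x axis points out of the open front, the way the drawer comes out, z up. The roof's underside is 54 mm above the worktop; its front edge lies 85 mm from the origin along -x.
- drawer (a joint): Travel of the drawer in m along the box's -x axis: 0 to 0.002 = latched shut (its front stands 8 mm off the box), 0.120 = fully out, -0.008 = hard stop. Push-push catch: from latched, pushing in to the hard stop and letting go frees it, and a spring of 2.5 N drives it fully out at about 0.2 m/s; from fully out, pushing in to the hard stop and letting go latches it.
- drawer_face (a point): Centre of the black-ringed push pad on the outside of the blue drawer front, 36 mm above the worktop; moves with the drawer. The front is 196 mm wide, 10 mm thick and stands 8 to 60 mm above the worktop. -x points out toward the user (push along +x), z up. Up to 0.1 m/s a push takes under 6 N until the hard stop. Let the drawer come fully out before pushing it in.
- lever (a joint): Angle in rad of the sprung start lever: 0 = home, 1.2 = at its stop; grows counter-clockwise seen from above. A spring of about 0.05 N m at home and 0.15 N m at the stop always drives it home.
- lever_pivot (a point): On the vertical axis of the start lever, on the box's roof 67 mm above the worktop; around it a steel hub, 13 mm radius and 10 mm high.
- lever_knob (a point): Centre of the top of the red upright knob on the end of the steel lever arm, 65 mm from the pivot axis. The knob is a 12 mm round post that stands clear from 76 to 101 mm above the worktop; push it sideways. The arm lies 71 to 76 mm above the worktop and is 12 mm wide.
- pocket_1 (a point): Floor centre of drawer pocket 1 of 4 (in a row along y, 42 mm apart), 18 mm above the worktop; moves with the drawer. Pocket 87 (x) x 37 (y) mm, 6 mm deep, 1.5 mm lead-in; a carrier fits either way round. x points from the drawer front into the box, z up. The front's inner face is 51 mm off along -x; with the drawer out, the box is 76 mm off along +x.
- pocket_2 (a point): Floor centre of drawer pocket 2 of 4 (in a row along y, 42 mm apart), 18 mm above the worktop; moves with the drawer. Pocket 87 (x) x 37 (y) mm, 6 mm deep, 1.5 mm lead-in; a carrier fits either way round. x points from the drawer front into the box, z up. The front's inner face is 51 mm off along -x; with the drawer out, the box is 76 mm off along +x.
- pocket_3 (a point): Floor centre of drawer pocket 3 of 4 (in a row along y, 42 mm apart), 18 mm above the worktop; moves with the drawer. Pocket 87 (x) x 37 (y) mm, 6 mm deep, 1.5 mm lead-in; a carrier fits either way round. x points from the drawer front into the box, z up. The front's inner face is 51 mm off along -x; with the drawer out, the box is 76 mm off along +x.
- pocket_4 (a point): Floor centre of drawer pocket 4 of 4 (in a row along y, 42 mm apart), 18 mm above the worktop; moves with the drawer. Pocket 87 (x) x 37 (y) mm, 6 mm deep, 1.5 mm lead-in; a carrier fits either way round. x points from the drawer front into the box, z up. The front's inner face is 51 mm off along -x; with the drawer out, the box is 76 mm off along +x.
- carrier_1: Slide carrier: white plate 84 (x) x 34 (y) x 7 mm with a glass slide on it and an orange upright handle in the middle, 10 mm thick along x, 26 mm wide along y, standing from 7 to 29 mm above the underside. Origin at the centre of the underside, z up. About 50 g. May be absent.
- carrier_2: Slide carrier: white plate 84 (x) x 34 (y) x 7 mm with a glass slide on it and an orange upright handle in the middle, 10 mm thick along x, 26 mm wide along y, standing from 7 to 29 mm above the underside. Origin at the centre of the underside, z up. About 50 g. May be absent.
- carrier_3: Slide carrier: white plate 84 (x) x 34 (y) x 7 mm with a glass slide on it and an orange upright handle in the middle, 10 mm thick along x, 26 mm wide along y, standing from 7 to 29 mm above the underside. Origin at the centre of the underside, z up. About 50 g. May be absent.
- carrier_4: Slide carrier: white plate 84 (x) x 34 (y) x 7 mm with a glass slide on it and an orange upright handle in the middle, 10 mm thick along x, 26 mm wide along y, standing from 7 to 29 mm above the underside. Origin at the centre of the underside, z up. About 50 g. May be absent.
- jar: White specimen jar, 56 mm across, 72 mm high; a bystander. Origin at the centre of its underside.
- dropper_red: Dropper bottle with reddish content, 33 mm across, 100 mm high; a bystander. Origin at the centre of its underside.
- pot: White screw pot with a black lid, 33 mm across, 49 mm high; a bystander, fixed. Origin at the centre of its underside.
Mind the look-alikes: they are no part of the job. Leave any purple look-alike of the carrier_3 alone.

How it is judged:
On the way, in this order (a step that is already met when the one before it is completed fails the run):
1. the drawer has been released and is fully out (value of joint drawer above 0.112 m), for 0.2 s.
2. all carriers are seated and the drawer is latched shut, the fingers touching nothing (((horizontal distance between carrier_1 and pocket_1 below 0.005 m and z of carrier_1 in the frame of pocket_1 below 0.002 m and angle between carrier_1's own z axis and vertical below 0.05 rad and angle between the x axis of carrier_1 and the x axis of pocket_1, either way round below 0.12 rad) or (horizontal distance between carrier_1 and pocket_2 below 0.005 m and z of carrier_1 in the frame of pocket_2 below 0.002 m and angle between carrier_1's own z axis and vertical below 0.05 rad and angle between the x axis of carrier_1 and the x axis of pocket_2, either way round below 0.12 rad) or (horizontal distance between carrier_1 and pocket_3 below 0.005 m and z of carrier_1 in the frame of pocket_3 below 0.002 m and angle between carrier_1's own z axis and vertical below 0.05 rad and angle between the x axis of carrier_1 and the x axis of pocket_3, either way round below 0.12 rad) or (horizontal distance between carrier_1 and pocket_4 below 0.005 m and z of carrier_1 in the frame of pocket_4 below 0.002 m and angle between carrier_1's own z axis and vertical below 0.05 rad and angle between the x axis of carrier_1 and the x axis of pocket_4, either way round below 0.12 rad)) and ((horizontal distance between carrier_2 and pocket_1 below 0.005 m and z of carrier_2 in the frame of pocket_1 below 0.002 m and angle between carrier_2's own z axis and vertical below 0.05 rad and angle between the x axis of carrier_2 and the x axis of pocket_1, either way round below 0.12 rad) or (horizontal distance between carrier_2 and pocket_2 below 0.005 m and z of carrier_2 in the frame of pocket_2 below 0.002 m and angle between carrier_2's own z axis and vertical below 0.05 rad and angle between the x axis of carrier_2 and the x axis of pocket_2, either way round below 0.12 rad) or (horizontal distance between carrier_2 and pocket_3 below 0.005 m and z of carrier_2 in the frame of pocket_3 below 0.002 m and angle between carrier_2's own z axis and vertical below 0.05 rad and angle between the x axis of carrier_2 and the x axis of pocket_3, either way round below 0.12 rad) or (horizontal distance between carrier_2 and pocket_4 below 0.005 m and z of carrier_2 in the frame of pocket_4 below 0.002 m and angle between carrier_2's own z axis and vertical below 0.05 rad and angle between the x axis of carrier_2 and the x axis of pocket_4, either way round below 0.12 rad)) and ((horizontal distance between carrier_3 and pocket_1 below 0.005 m and z of carrier_3 in the frame of pocket_1 below 0.002 m and angle between carrier_3's own z axis and vertical below 0.05 rad and angle between the x axis of carrier_3 and the x axis of pocket_1, either way round below 0.12 rad) or (horizontal distance between carrier_3 and pocket_2 below 0.005 m and z of carrier_3 in the frame of pocket_2 below 0.002 m and angle between carrier_3's own z axis and vertical below 0.05 rad and angle between the x axis of carrier_3 and the x axis of pocket_2, either way round below 0.12 rad) or (horizontal distance between carrier_3 and pocket_3 below 0.005 m and z of carrier_3 in the frame of pocket_3 below 0.002 m and angle between carrier_3's own z axis and vertical below 0.05 rad and angle between the x axis of carrier_3 and the x axis of pocket_3, either way round below 0.12 rad) or (horizontal distance between carrier_3 and pocket_4 below 0.005 m and z of carrier_3 in the frame of pocket_4 below 0.002 m and angle between carrier_3's own z axis and vertical below 0.05 rad and angle between the x axis of carrier_3 and the x axis of pocket_4, either way round below 0.12 rad)) and ((horizontal distance between carrier_4 and pocket_1 below 0.005 m and z of carrier_4 in the frame of pocket_1 below 0.002 m and angle between carrier_4's own z axis and vertical below 0.05 rad and angle between the x axis of carrier_4 and the x axis of pocket_1, either way round below 0.12 rad) or (horizontal distance between carrier_4 and pocket_2 below 0.005 m and z of carrier_4 in the frame of pocket_2 below 0.002 m and angle between carrier_4's own z axis and vertical below 0.05 rad and angle between the x axis of carrier_4 and the x axis of pocket_2, either way round below 0.12 rad) or (horizontal distance between carrier_4 and pocket_3 below 0.005 m and z of carrier_4 in the frame of pocket_3 below 0.002 m and angle between carrier_4's own z axis and vertical below 0.05 rad and angle between the x axis of carrier_4 and the x axis of pocket_3, either way round below 0.12 rad) or (horizontal distance between carrier_4 and pocket_4 below 0.005 m and z of carrier_4 in the frame of pocket_4 below 0.002 m and angle between carrier_4's own z axis and vertical below 0.05 rad and angle between the x axis of carrier_4 and the x axis of pocket_4, either way round below 0.12 rad)) and value of joint drawer between -0.004 and 0.006 m and contact force between the fingers and anything else below 0.3 N), for 0.3 s.
3. with the drawer shut, the start lever is at its stop (value of joint lever above 1.13 rad and value of joint drawer below 0.006 m), for 0.05 s.
4. the lever has sprung home, the drawer still shut (value of joint lever below 0.08 rad and value of joint drawer below 0.006 m), for 0.1 s.
At the end, for the whole second after the job is handed in: The drawer is fully out (joint above 0.112 m), the lever is home (below 0.08 rad), and every carrier rests in a pocket: centre within 5 mm of the pocket's centre, underside within 2 mm of its floor, tilted less than 0.05 rad, square within 0.12 rad, at rest (((horizontal distance between carrier_1 and pocket_1 below 0.005 m and z of carrier_1 in the frame of pocket_1 below 0.002 m and angle between carrier_1's own z axis and vertical below 0.05 rad and angle between the x axis of carrier_1 and the x axis of pocket_1, either way round below 0.12 rad) or (horizontal distance between carrier_1 and pocket_2 below 0.005 m and z of carrier_1 in the frame of pocket_2 below 0.002 m and angle between carrier_1's own z axis and vertical below 0.05 rad and angle between the x axis of carrier_1 and the x axis of pocket_2, either way round below 0.12 rad) or (horizontal distance between carrier_1 and pocket_3 below 0.005 m and z of carrier_1 in the frame of pocket_3 below 0.002 m and angle between carrier_1's own z axis and vertical below 0.05 rad and angle between the x axis of carrier_1 and the x axis of pocket_3, either way round below 0.12 rad) or (horizontal distance between carrier_1 and pocket_4 below 0.005 m and z of carrier_1 in the frame of pocket_4 below 0.002 m and angle between carrier_1's own z axis and vertical below 0.05 rad and angle between the x axis of carrier_1 and the x axis of pocket_4, either way round below 0.12 rad)) and ((horizontal distance between carrier_2 and pocket_1 below 0.005 m and z of carrier_2 in the frame of pocket_1 below 0.002 m and angle between carrier_2's own z axis and vertical below 0.05 rad and angle between the x axis of carrier_2 and the x axis of pocket_1, either way round below 0.12 rad) or (horizontal distance between carrier_2 and pocket_2 below 0.005 m and z of carrier_2 in the frame of pocket_2 below 0.002 m and angle between carrier_2's own z axis and vertical below 0.05 rad and angle between the x axis of carrier_2 and the x axis of pocket_2, either way round below 0.12 rad) or (horizontal distance between carrier_2 and pocket_3 below 0.005 m and z of carrier_2 in the frame of pocket_3 below 0.002 m and angle between carrier_2's own z axis and vertical below 0.05 rad and angle between the x axis of carrier_2 and the x axis of pocket_3, either way round below 0.12 rad) or (horizontal distance between carrier_2 and pocket_4 below 0.005 m and z of carrier_2 in the frame of pocket_4 below 0.002 m and angle between carrier_2's own z axis and vertical below 0.05 rad and angle between the x axis of carrier_2 and the x axis of pocket_4, either way round below 0.12 rad)) and ((horizontal distance between carrier_3 and pocket_1 below 0.005 m and z of carrier_3 in the frame of pocket_1 below 0.002 m and angle between carrier_3's own z axis and vertical below 0.05 rad and angle between the x axis of carrier_3 and the x axis of pocket_1, either way round below 0.12 rad) or (horizontal distance between carrier_3 and pocket_2 below 0.005 m and z of carrier_3 in the frame of pocket_2 below 0.002 m and angle between carrier_3's own z axis and vertical below 0.05 rad and angle between the x axis of carrier_3 and the x axis of pocket_2, either way round below 0.12 rad) or (horizontal distance between carrier_3 and pocket_3 below 0.005 m and z of carrier_3 in the frame of pocket_3 below 0.002 m and angle between carrier_3's own z axis and vertical below 0.05 rad and angle between the x axis of carrier_3 and the x axis of pocket_3, either way round below 0.12 rad) or (horizontal distance between carrier_3 and pocket_4 below 0.005 m and z of carrier_3 in the frame of pocket_4 below 0.002 m and angle between carrier_3's own z axis and vertical below 0.05 rad and angle between the x axis of carrier_3 and the x axis of pocket_4, either way round below 0.12 rad)) and ((horizontal distance between carrier_4 and pocket_1 below 0.005 m and z of carrier_4 in the frame of pocket_1 below 0.002 m and angle between carrier_4's own z axis and vertical below 0.05 rad and angle between the x axis of carrier_4 and the x axis of pocket_1, either way round below 0.12 rad) or (horizontal distance between carrier_4 and pocket_2 below 0.005 m and z of carrier_4 in the frame of pocket_2 below 0.002 m and angle between carrier_4's own z axis and vertical below 0.05 rad and angle between the x axis of carrier_4 and the x axis of pocket_2, either way round below 0.12 rad) or (horizontal distance between carrier_4 and pocket_3 below 0.005 m and z of carrier_4 in the frame of pocket_3 below 0.002 m and angle between carrier_4's own z axis and vertical below 0.05 rad and angle between the x axis of carrier_4 and the x axis of pocket_3, either way round below 0.12 rad) or (horizontal distance between carrier_4 and pocket_4 below 0.005 m and z of carrier_4 in the frame of pocket_4 below 0.002 m and angle between carrier_4's own z axis and vertical below 0.05 rad and angle between the x axis of carrier_4 and the x axis of pocket_4, either way round below 0.12 rad)) and value of joint drawer above 0.112 m and value of joint lever below 0.08 rad and linear speed of each of carrier_1, carrier_2, carrier_3, carrier_4 below 0.02 m/s); the robot touches nothing.
It fails at once if the jar is knocked aside (over 30 mm) or over (distance of jar from where it was at the start of the episode above 0.03 m or angle between jar's own z axis and vertical above 0.5 rad).
It fails at once if the dropper bottle is knocked aside (over 30 mm) or over (distance of dropper_red from where it was at the start of the episode above 0.03 m or angle between dropper_red's own z axis and vertical above 0.5 rad).
Of carrier_1, carrier_2, carrier_3, carrier_4 only 3 to 4 are there at a start; the rules pass over those that are not, and their reading is None.
At some moment in a run one of carrier_1, carrier_2, carrier_3, carrier_4 may be knocked a few centimetres aside while the robot is not near it.
Once in a run the grip may slacken for a moment while it holds something.
It also fails if it takes over 200 s, if anything falls off the work surface, if the arm or the gripper's body presses on something with over 40 N, if the wrist force passes 120 N, or if a joint passes its speed limit or range.

## Robot

A 6-joint arm with a two-finger parallel gripper is mounted at the origin on a cart in front of the work surface, level with it; the furniture and walls round the work are solid. World frame = base frame: x ahead of the robot, y to its left, z up, the work surface at z = 0. Lengths are in m, angles in rad, forces in N, time in s.
With the tool pointing down it reaches from about 0.425 to 0.925 m from the base axis. Payload 12.5 kg.
Tool frame: the origin (TCP) lies at the very end of the fingers, on their centre line; the grasp point (between the pads) lies 19 mm behind it (ctrl.pinch_z is the distance from the TCP to the grasp point, in m); z points along the fingers, x is the direction in which the jaws open and shut, and the axes are right-handed (so a half turn about z gives the same grasp; the last joint's range is limited). The gripper opens to 85 mm and grips with 20 to 120 N. Pads are 22 mm wide; open, the fingers measure 114 mm over their backs; the gripper's body (76 mm by 85 mm) begins 54 mm behind the grasp point. The pads swing forward as they close: fully open they stand 13 mm farther back than shut.
Start: joints at [-1.341, 0.491, 1.559, -0, 1.092, -0.106], TCP at [0.206, -0.59, 0.204] pointing down, gripper open.
Joint ranges: [-3.1, 3.1], [-0.84, 2.19], [0.05, 2.79], [-1.13, 4.28], [0.06, 2.93], [-2.69, 2.69]. Speed limits (rad/s): [2.22, 2.22, 2.79, 3.14, 3.14, 3.14].

## Interface

Orientations are given as a unit quaternion [w, x, y, z].
In Python, from bench import ctrl gives the robot as it stands.
- The arm moves only by the shell command python3 -m crank 'ROWS' [OPENING] [FORCE]. ROWS is JSON, a list that holds one entry, the list of rows, each a list of 4 numbers: the shift along the tool's x, y, z in mm, then the turn about the tool's z in rad. In form: [[[dx, dy, dz, roll], ...]]. A call has 1 to 20 rows; each row is the pose to reach, as a shift and turn from the pose measured when the call began, along the tool's axes at that moment; what a row does not reach only later rows make up. A row lasts 1/10 s, in which the tool goes at most 50 mm and 8.59 degrees, less where a joint would pass 70% of its speed; a pose out of reach is approached as far as the arm can. A call with a gripper value outside its range is refused whole. OPENING is the opening, from 0 (shut) to 1 (fully open), set as the call begins (- or left out, the last holds). The fingers move at their own pace and stop on an object; FORCE is the grip in N (left out, the last holds). Time passes only in rows, so rows that repeat a pose let the fingers close. It gives the time, the measured TCP pose, the force and the opening at its end, in the units of the state.
- ctrl.get_state(): the state, without advancing time (a new reading comes with each control period).
- ctrl.get_image(name): name is "side" or "top"; returns (picture, depth): 480x640x3 uint8, red, green, blue; 480x640 float32, m along the optical axis (not along the pixel's ray), 0 where there is no reading.
- ctrl.camera_model(name): a dict with "vertical_fov" (degrees; the focal length in pixels is half the picture's height over the tangent of half this angle, whatever the lens; pixels are square), "cx", "cy" (the principal point, pixels), "eye" and "orientation" of the camera in the world. Camera axes: x right, y up, looking along -z (the intrinsics and any distortion apply to the point x, -y, -z); pixel columns grow to the right and rows downward; lengths in m; the calibration is good to about 2 mm. A picture is of the moment at which its call begins. camera_model takes no time and is no camera call.
- ctrl.finish_job(): hands the job in, once; it reports no verdict.
The state is a dict: "t": time; "q": joint angles; "qvel": joint speeds; "tau": joint torques, N m; "eef_pos": TCP position; "orientation": TCP orientation; "wrist_force": force on the tool from outside, world axes, zero at the start; "ft_torque": the same for the moment, N m; "width": finger opening in m.
Only numpy, scipy, OpenCV 4.12 (cv2) and the standard library are available. Lean on these libraries where they do the work, as an engineer would, in place of code of your own. Each camera call takes 0.05 s, during which the arm holds its last target. There are 200 camera calls.

## Working session

There is one attempt and no reset: what is moved stays moved. The work goes in short steps, Python scripts to look and compute and a shell command to move; the robot and the scene stay as the last step left them, time stands still between calls to the robot, and variables do not carry over. Pictures are saved under pics/ and viewed, about 12 in all and at most 16, crops included, and the job is handed in when it is done.

```bash
ls; mkdir -p pics; cat > h.py <<'E'
import numpy as np, cv2
from bench import ctrl
from scipy.spatial.transform import Rotation as R
def snap(n,fn=None):
    im,d=ctrl.get_image(n)
    if fn: cv2.imwrite('pics/'+fn,im[:,:,::-1])
    return im,d
def K(n):
    m=ctrl.camera_model(n); f=240/np.tan(np.radians(m['vertical_fov'])/2)
    w,x,y,z=m['orientation']; return m,f,R.from_quat([x,y,z,w]).as_matrix(),np.array(m['eye'])
E
python3 - <<'E'
from h import *
for n in('side','top'): print(ctrl.camera_model(n)); snap(n,n+'0.png')
print(ctrl.get_state(),ctrl.pinch_z)
E
```

```text
pics
{'vertical_fov': 44.77411947034078, 'cx': 325.92940046898565, 'cy': 236.84222627316382, 'eye': array([0.20392998, 1.09701329, 0.84770691]), 'orientation': array([-0.12782418, -0.077097  ,  0.45565831,  0.87754916])}
{'vertical_fov': 50.93750977295428, 'cx': 320.7571877424505, 'cy': 239.68328042988702, 'eye': array([0.34547605, 0.0794456 , 1.1632416 ]), 'orientation': array([-0.69620383, -0.06488299,  0.05688248,  0.71263933])}
{'t': 0.1, 'q': array([-1.34061370e+00,  4.91492212e-01,  1.55938515e+00,  9.66861732e-06,
        1.09170394e+00, -1.05594696e-01]), 'qvel': array([-1.46046296e-05, -1.60937773e-03, -2.41019909e-03,  1.18342775e-03,
        1.33359386e-03, -4.58787857e-04]), 'tau': array([ 3.40237821e-03, -6.19448733e+01, -2.62025893e+01, -3.19693959e-05,
        2.90790289e-03, -1.05245962e-05]), 'eef_pos': array([ 0.20591482, -0.58986715,  0.20329174]), 'orientation': array([-3.30320292e-04,  8.15321606e-01, -5.79008147e-01, -3.67787269e-04]), 'wrist_force': array([ 0.71117949,  0.62922883, -0.59429571]), 'ft_torque': array([-0.01226299, -0.00311446, -0.00812758]), 'width': 0.08530130262698192} 0.0187
```

View pics/top0.png

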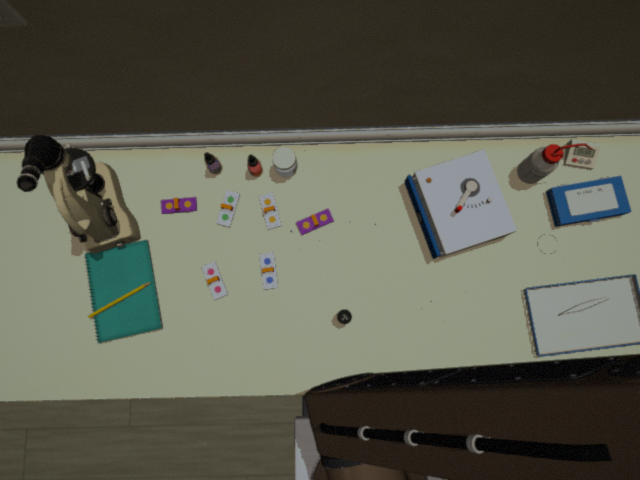

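View pics/side0.png

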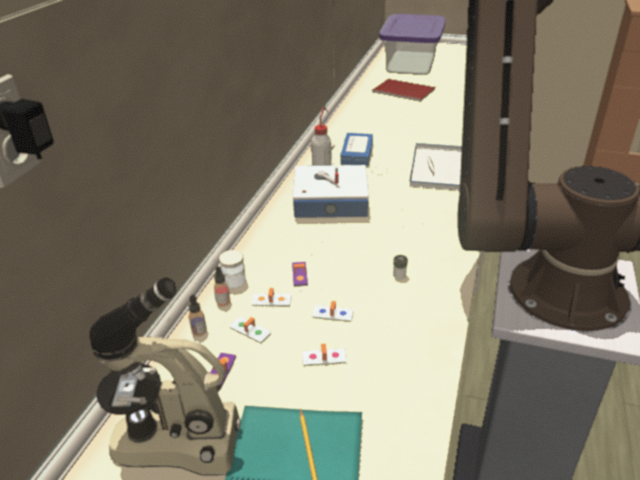

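Top view: four white carriers at (229,209), (269,211), (214,280), (268,271), with purple look-alikes at (179,205) and (315,222). The jar is at (285,160), the red dropper at (254,165) and the pot at (344,316). The box is at about (460,205), with the blue front on its left side. The side view shows the same things.

```bash
cat >> h.py <<'E'
def ray(n,u,v):
    m,f,Rm,e=K(n); return e,Rm@np.array([(u-m['cx'])/f,-(v-m['cy'])/f,-1])
def onz(n,u,v,z):
    e,d=ray(n,u,v); return e+d*(z-e[2])/d[2]
def atd(n,u,v,dep):
    e,d=ray(n,u,v); return e+d*dep
def tri(a,b):
    (e1,d1),(e2,d2)=ray('top',*a),ray('side',*b)
    s=np.linalg.lstsq(np.c_[d1,-d2],e2-e1,rcond=None)[0]
    p,q=e1+s[0]*d1,e2+s[1]*d2; return (p+q)/2,np.linalg.norm(p-q)
def proj(n,P):
    m,f,Rm,e=K(n); c=Rm.T@(np.array(P)-e); return m['cx']-f*c[0]/c[2],m['cy']+f*c[1]/c[2]
def blobs(n,im,d,lo,hi,amin=8,zr=(0,.2)):
    hsv=cv2.cvtColor(im,cv2.COLOR_RGB2HSV); m=cv2.inRange(hsv,np.array(lo),np.array(hi))
    N,L,S,C=cv2.connectedComponentsWithStats(m); out=[]
    for i in range(1,N):
        if S[i,4]>=amin:
            v,u=np.nonzero(L==i); dd=d[v,u]; out.append((C[i].round(1),S[i,4],np.median(dd[dd>0]) if (dd>0).any() else 0))
    return out
E
python3 - <<'E'
from h import *
for n in('top','side'):
    im,d=snap(n); hsv=cv2.cvtColor(im,cv2.COLOR_RGB2HSV)
    for p in ([(229,209),(222,209),(235,195),(300,250),(480,230),(430,180),(421,220),(458,209),(315,222)] if n=='top' else [(323,357),(310,357),(350,420),(330,180),(337,175),(315,205)]):
        print(n,p,hsv[p[1],p[0]],atd(n,*p,d[p[1],p[0]]).round(3))
    print('orange'); 
    for b in blobs(n,im,d,(8,150,120),(20,255,255)): print(b[0],b[1],atd(n,*b[0],b[2]).round(3))
    print('red')
    for b in blobs(n,im,d,(0,150,100),(6,255,255),5)+blobs(n,im,d,(174,150,100),(180,255,255),5): print(b[0],b[1],atd(n,*b[0],b[2]).round(3))
E
python3 - <<'E'
import cv2
a=cv2.imread('pics/top0.png');
cv2.imwrite('pics/crop1.png',cv2.resize(a[140:310,150:350],None,fx=4,fy=3.5,interpolation=2)[:600])
cv2.imwrite('pics/crop2.png',cv2.resize(a[140:270,395:525],None,fx=4.6,fy=4.6,interpolation=2))
E
```

```text
top (229, 209) [ 14 101 114] [0.621 0.301 0.027]
top (222, 209) [ 30  10 125] [0.626 0.322 0.008]
top (235, 195) [106  21 158] [0.659 0.291 0.007]
top (300, 250) [ 38  31 147] [ 0.525  0.139 -0.   ]
top (480, 230) [106  18 158] [ 0.55  -0.263  0.064]
top (430, 180) [ 14 165 127] [ 0.665 -0.158  0.072]
top (421, 220) [60 12 21] [ 0.58  -0.138  0.044]
top (458, 209) [  1 241 109] [ 0.591 -0.208  0.1  ]
top (315, 222) [ 19 255 150] [0.585 0.102 0.029]
orange
[175.5 202.6] 39 [0.638 0.425 0.031]
[168.8 204.3] 9 [0.64  0.447 0.009]
[225.8 206.1] 32 [0.627 0.308 0.03 ]
[268.6 208.4] 32 [0.619 0.209 0.03 ]
[314.3 219.3] 36 [0.591 0.104 0.029]
[267.  269.4] 37 [0.478 0.213 0.03 ]
[212.3 279.3] 39 [0.458 0.337 0.029]
red
[553.1 152.3] 191 [ 0.7   -0.407  0.136]
[573.8 145. ] 32 [ 0.701 -0.431  0.178]
[574.3 159.6] 7 [ 0.721 -0.511  0.02 ]
[255.2 168.2] 53 [0.71  0.237 0.051]
[459.2 207.4] 16 [ 0.594 -0.21   0.102]
side (323, 357) [ 10 133 150] [0.457 0.35  0.014]
side (310, 357) [174 108 228] [0.482 0.353 0.009]
side (350, 420) [ 84 117 159] [0.368 0.479 0.017]
side (330, 180) [ 20  30 168] [ 0.613 -0.216  0.073]
side (337, 175) [  3 122 148] [ 0.59  -0.207  0.097]
side (315, 205) [105  50  91] [ 0.626 -0.125  0.046]
orange
[299.  265.5] 18 [0.59  0.109 0.029]
[270.8 292. ] 21 [0.617 0.214 0.029]
[332.5 305.7] 22 [0.476 0.22  0.029]
[248.9 321.6] 27 [0.627 0.312 0.028]
[323.5 350.1] 31 [0.457 0.345 0.028]
[223.2 361.1] 30 [0.631 0.425 0.028]
red
[402.1  86.8] 298 [ 0.586 -1.105  0.013]
[412.8  91.6] 5 [ 0.536 -1.061  0.014]
[420.   93.7] 6 [ 0.506 -1.049  0.013]
[320.2 127.7] 40 [ 0.697 -0.4    0.135]
```

View pics/crop2.png

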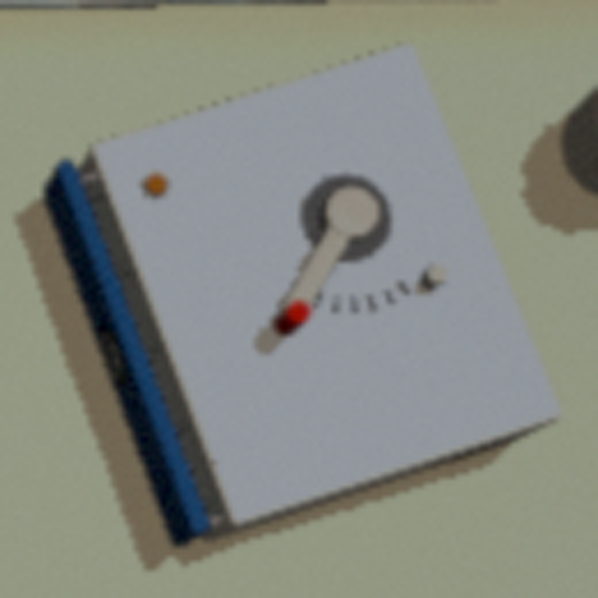

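The crop shows the box's roof, the hub at crop (350,210), the red knob at (293,315) and the scale running counter-clockwise to a stop at (430,275). The blue front is on the left. Next I'll measure the carriers and the box.

```bash
cat >> h.py <<'E'
def world(n,d):
    m,f,Rm,e=K(n); v,u=np.mgrid[:480,:640]
    c=np.stack([(u-m['cx'])/f,-(v-m['cy'])/f,-np.ones_like(u,float)],-1); return e+(c@Rm.T)*d[...,None]
def carriers(im,d,n='top',zr=(.003,.014),zp=.007):
    """white plates: pixels low above the table near each orange handle top; min-area rect on plane zp"""
    hsv=cv2.cvtColor(im,cv2.COLOR_RGB2HSV); W=world(n,cv2.medianBlur(d,3)); lab=cv2.cvtColor(im,cv2.COLOR_RGB2LAB).astype(int)
    out=[]
    for b in blobs(n,im,d,(8,150,110),(20,255,255),15):
        h=atd(n,*b[0],b[2]); 
        near=(np.linalg.norm(W[...,:2]-h[:2],axis=2)<.05)
        pur=(near&(hsv[...,0]>130)&(hsv[...,0]<165)&(hsv[...,1]>90)).sum()
        m=(near&((W[...,2]>zr[0]+.001)&(W[...,2]<.06))).astype(np.uint8)
        m=cv2.morphologyEx(m,cv2.MORPH_OPEN,np.ones((3,3)))
        v,u=np.nonzero(m); P=np.array([onz(n,a,c,zp)[:2] for a,c in zip(u,v)])
        if len(P)<20: continue
        r=cv2.minAreaRect((P*1000).astype(np.float32)); c=np.array(r[0]); bx=cv2.boxPoints(r); e=[bx[1]-bx[0],bx[2]-bx[1]]
        L=max(e,key=np.linalg.norm); a=np.degrees(np.arctan2(L[1],L[0]))%180
        out.append(dict(h=(h*1000).round(1),c=c.round(1),m=(P.mean(0)*1000).round(1),size=np.round(sorted(r[1]),1),a=round(float(a),1),purple=int(pur)))
    return out
E
python3 - <<'E'
from h import *
im,d=snap('top')
for c in carriers(im,d): print(c)
hsv=cv2.cvtColor(im,cv2.COLOR_RGB2HSV)
# dots
lab=cv2.cvtColor(im,cv2.COLOR_RGB2LAB)
for nm,lo,hi in (('green',(45,90,60),(85,255,255)),('pink',(160,90,90),(179,255,255)),('blue',(108,90,60),(130,255,255)),('or',(14,90,110),(25,255,255))):
    print(nm,[(b[0].tolist(),int(b[1]),(onz('top',*b[0],.008)[:2]*1000).round(1).tolist()) for b in blobs('top',im,d,lo,hi,5) if b[0][0]<340 and 180<b[0][1]<310 and b[0][0]>190])
W=world('top',cv2.medianBlur(d,3))
m=((W[...,2]>.055)&(W[...,2]<.07)&(W[...,1]<-.1)&(W[...,1]>-.36)&(W[...,0]>.4)&(W[...,0]<.78)&(hsv[...,1]<60)&(hsv[...,2]>90)).astype(np.uint8)
m=cv2.morphologyEx(m,cv2.MORPH_OPEN,np.ones((3,3)))
N,L,S,C=cv2.connectedComponentsWithStats(m); i=1+S[1:,4].argmax(); v,u=np.nonzero(L==i)
P=np.array([onz('top',a,b,.064)[:2]*1000 for a,b in zip(u,v)],np.float32); r=cv2.minAreaRect(P); print('roof',r,cv2.boxPoints(r).round(1).tolist(),np.median(W[v,u,2]))
bm=(hsv[...,0]>100)&(hsv[...,0]<118)&(hsv[...,1]>150)&(W[...,1]>-.3)&(W[...,1]<-.05)&(W[...,2]>.052)&(W[...,2]<.068); v,u=np.nonzero(bm)
P=np.array([onz('top',a,b,.060)[:2]*1000 for a,b in zip(u,v)],np.float32); r=cv2.minAreaRect(P); print('front',len(P),r,cv2.boxPoints(r).round(1).tolist())
# hub
for p in ((471,186),(459,207.5)): print(p,(onz('top',*p,.077)*1000).round(1),(onz('top',*p,.101)*1000).round(1))
ims,ds=snap('side')
for b in blobs('side',ims,ds,(0,110,100),(8,255,255),5): 
    if 300<b[0][0]<370 and 150<b[0][1]<200: print('knob side',b, (atd('side',*b[0],b[2])*1000).round(1))
E
```

```text
Traceback (most recent call last):
  File "h.py", line 43, in carriers
    v,u=np.nonzero(m); P=np.array([onz(n,a,c,zp)[:2] for a,c in zip(u,v)])
                                   ~~~^^^^^^^^^^
  File "h.py", line 14, in onz
    e,d=ray(n,u,v); return e+d*(z-e[2])/d[2]
        ~~~^^^^^^^
  File "h.py", line 12, in ray
    m,f,Rm,e=K(n); return e,Rm@np.array([(u-m['cx'])/f,-(v-m['cy'])/f,-1])
             ~^^^
  File "h.py", line 9, in K
    m=ctrl.camera_model(n); f=240/np.tan(np.radians(m['vertical_fov'])/2)
ValueError: time passes only in moves, steps and waits
```

```bash
sed -i 's/^def K(n):/import functools\n@functools.lru_cache(None)\ndef K(n):/' h.py
cat > meas.py <<'E'
from h import *
im,d=snap('top')
for c in carriers(im,d): print(c)
hsv=cv2.cvtColor(im,cv2.COLOR_RGB2HSV)
for nm,lo,hi in (('green',(45,90,60),(85,255,255)),('pink',(160,90,90),(179,255,255)),('blue',(108,90,60),(130,255,255)),('or',(14,90,110),(25,255,255))):
    print(nm,[(b[0].tolist(),int(b[1]),(onz('top',*b[0],.008)[:2]*1000).round(1).tolist()) for b in blobs('top',im,d,lo,hi,5) if b[0][0]<340 and 180<b[0][1]<310 and b[0][0]>190])
W=world('top',cv2.medianBlur(d,3))
m=((W[...,2]>.055)&(W[...,2]<.07)&(W[...,1]<-.1)&(W[...,1]>-.36)&(W[...,0]>.4)&(W[...,0]<.78)&(hsv[...,1]<60)&(hsv[...,2]>90)).astype(np.uint8)
m=cv2.morphologyEx(m,cv2.MORPH_OPEN,np.ones((3,3)))
N,L,S,C=cv2.connectedComponentsWithStats(m); i=1+S[1:,4].argmax(); v,u=np.nonzero(L==i)
P=np.array([onz('top',a,b,.064)[:2]*1000 for a,b in zip(u,v)],np.float32); r=cv2.minAreaRect(P); print('roof',r,cv2.boxPoints(r).round(1).tolist(),np.median(W[v,u,2]))
bm=(hsv[...,0]>100)&(hsv[...,0]<118)&(hsv[...,1]>150)&(W[...,1]>-.3)&(W[...,1]<.12)&(W[...,2]>.052)&(W[...,2]<.068); v,u=np.nonzero(bm)
P=np.array([onz('top',a,b,.060)[:2]*1000 for a,b in zip(u,v)],np.float32); r=cv2.minAreaRect(P); print('front',len(P),r,cv2.boxPoints(r).round(1).tolist())
for p in ((471,186),(459,207.5)): print(p,(onz('top',*p,.077)*1000).round(1),(onz('top',*p,.101)*1000).round(1))
ims,ds=snap('side')
for b in blobs('side',ims,ds,(0,110,100),(8,255,255),5): 
    if 300<b[0][0]<370 and 150<b[0][1]<200: print('knob side',b, (atd('side',*b[0],b[2])*1000).round(1))
E
python3 meas.py
```

```text
{'h': array([639. , 425.6,  29.3]), 'c': array([639.2, 425.1]), 'm': array([639., 426.]), 'size': array([39. , 83.1]), 'a': 91.9, 'purple': 306}
{'h': array([627.2, 308.6,  30.5]), 'c': array([629.1, 309.5]), 'm': array([628.7, 308.8]), 'size': array([38.5, 84.6]), 'a': 161.3, 'purple': 0}
{'h': array([619.1, 209.2,  30.1]), 'c': array([620.1, 210.3]), 'm': array([619.7, 209.6]), 'size': array([35.2, 84.3]), 'a': 15.1, 'purple': 0}
{'h': array([591.1, 103.9,  28.9]), 'c': array([591.6, 104.3]), 'm': array([591.7, 104.6]), 'size': array([36.4, 85. ]), 'a': 110.1, 'purple': 328}
{'h': array([477.8, 212.9,  29.4]), 'c': array([478.5, 213.6]), 'm': array([478.6, 213.6]), 'size': array([34.4, 84.8]), 'a': 7.0, 'purple': 0}
{'h': array([458. , 337.4,  29.3]), 'c': array([459. , 338.3]), 'm': array([458.3, 338.3]), 'size': array([36.2, 84.7]), 'a': 19.2, 'purple': 0}
green [([230.0, 199.0], 21, [649.8, 302.9]), ([224.8, 216.9], 21, [606.7, 314.7])]
pink [([210.4, 271.3], 29, [479.0, 346.7]), ([217.3, 288.8], 30, [438.2, 330.2])]
blue [([266.8, 260.7], 27, [500.5, 216.2]), ([269.2, 279.5], 2
[... 368 characters left out ...]
f ((618.7332763671875, -234.26235961914062), (199.76007080078125, 169.484375), 16.9671630859375) [[498.5, -182.39999389648438], [547.9000244140625, -344.5], [739.0, -286.20001220703125], [689.5, -124.0999984741211]] 0.06483823932532262
front 399 ((588.2935791015625, -139.4991455078125), (190.8384552001953, 11.413808822631836), 17.05916976928711) [[495.3999938964844, -162.0], [498.70001220703125, -172.89999389648438], [681.2000122070312, -117.0], [677.7999877929688, -106.0999984741211]]
(471, 186) [ 647.6 -246.6   77. ] [ 640.9 -239.4  101. ]
(459, 207.5) [ 599.3 -216.7   77. ] [ 593.7 -210.1  101. ]
knob side (array([336.2, 176.4]), np.int32(14), np.float32(1.5467921)) [ 592.1 -206.1   92.6]
```

Depths and the dot pairs agree well. The box is at (618.7,-234.3) mm with its x axis at yaw -73°. Now a helper that turns a world goal into a tool row.

```bash
cat > g.py <<'E'
"""print rows from the current pose to world goals: x,y,z mm, yaw deg (given) ; b: box-frame x,y"""
import sys; from h import *
s=ctrl.get_state(); w,x,y,z=s['orientation']; Rm=R.from_quat([x,y,z,w]).as_matrix(); p=s['eef_pos']*1000
yaw=np.degrees(np.arctan2(Rm[1,0],Rm[0,0]))
C=np.array([618.7,-234.3]); bx=np.array([.2924,-.9563]); by=np.array([.9563,.2924])
rel=p[:2]-C
print('now',p.round(1),'yaw',round(yaw,1),'box',(rel@bx).round(1),(rel@by).round(1),'F',s['wrist_force'].round(1),'w',round(s['width']*1000,1),'t',round(s['t'],1))
for a in sys.argv[1:]:
    b=a.startswith('b'); v=[float(k) for k in a.strip('b:').split(',')]
    g=np.array(v[:3])
    if b: g[:2]=C+v[0]*bx+v[1]*by
    dy=(v[3]-yaw+180)%360-180
    print(a,(Rm.T@(g-p)).round(1),'roll',round(-np.radians(dy),3),'rows>=',int(np.ceil(max(np.linalg.norm(g-p)/50,abs(dy)/8.59))))
E
python3 g.py b:-170,0,203,-73 b:-170,0,28,-73
```

```text
now [ 206.  -590.1  203.7] yaw -70.8 box 219.5 -498.7 F [-0.2  0.2  0.6] w 85.5 t 0.3
b:-170,0,203,-73 [-369.7 -513.5    0.8] roll 0.039 rows>= 13
b:-170,0,28,-73 [-369.7 -513.5  175.8] roll 0.039 rows>= 14
```

```bash
python3 -m crank '[[[-370,-513,0,0.04],[-370,-513,0,0.04],[-370,-513,0,0.04],[-370,-513,0,0.04],[-370,-513,0,0.04],[-370,-513,0,0.04],[-370,-513,0,0.04],[-370,-513,0,0.04],[-370,-513,0,0.04],[-370,-513,0,0.04],[-370,-513,0,0.04],[-370,-513,0,0.04],[-370,-513,0,0.04],[-370,-513,0,0.04],[-370,-513,0,0.04],[-370,-513,0,0.04],[-370,-513,0,0.04]]]' 0 40; python3 g.py b:-170,0,28,-73
```

```text
t: 2.05
eef_pos: [0.568, -0.0727, 0.2039]
orientation: [-0.0, 0.803, -0.596, -0.0]
wrist_force: [-0.4, -0.2, -0.6]
width: 0.0003
now [568.  -72.7 203.9] yaw -73.1 box -169.4 -1.3 F [-0.4 -0.2 -0.6] w 0.3 t 2.0
b:-170,0,28,-73 [ -0.6  -1.3 175.9] roll -0.002 rows>= 4
```

```bash
python3 -m crank '[[[0,-1,60,0],[0,-1,110,0],[0,-1,150,0],[0,-1,176,0],[0,-1,176,0],[20,-1,176,0],[40,-1,176,0],[48,-1,176,0],[50,-1,176,0],[50,-1,176,0],[50,-1,176,0]]]'; python3 g.py
```

```text
t: 3.15
eef_pos: [0.5833, -0.1199, 0.0282]
orientation: [-0.0, 0.803, -0.596, -0.0]
wrist_force: [0.1, -0.2, 0.1]
width: -0.0
now [ 583.3 -119.9   28.2] yaw -73.1 box -119.7 -0.4 F [ 0.1 -0.2  0.1] w -0.0 t 3.1
```

```bash
python3 -m crank '[[[3,0,0,0],[6,0,0,0],[8,0,0,0]]]'; python3 -m crank '[[[1,0,0,0],[2,0,0,0],[3,0,0,0]]]'; python3 g.py
```

```text
t: 3.45
eef_pos: [0.5857, -0.1276, 0.0282]
orientation: [-0.0, 0.803, -0.596, 0.0]
wrist_force: [0.4, 0.1, 0.1]
width: -0.0001
t: 3.75
eef_pos: [0.5865, -0.1302, 0.0281]
orientation: [-0.0, 0.803, -0.596, -0.0]
wrist_force: [-0.3, 3.4, 0.5]
width: -0.0001
now [ 586.5 -130.2   28.1] yaw -73.1 box -109.0 -0.4 F [-0.3  3.4  0.5] w -0.1 t 3.8
```

```bash
python3 -m crank '[[[2,0,0,0],[4,0,0,0],[6,0,0,0]]]'; python3 -m crank '[[[1,0,0,0],[2,0,0,0],[2,0,0,0]]]';python3 -m crank '[[[1,0,0,0],[2,0,0,0],[2,0,0,0]]]';
```

```text
t: 4.05
eef_pos: [0.5881, -0.1357, 0.0281]
orientation: [-0.0, 0.803, -0.596, -0.001]
wrist_force: [-0.9, 5.4, 1.5]
width: -0.0
t: 4.35
eef_pos: [0.5887, -0.1376, 0.0281]
orientation: [-0.0, 0.803, -0.596, -0.001]
wrist_force: [-0.8, 4.6, 1.2]
width: 0.0
t: 4.65
eef_pos: [0.5887, -0.138, 0.0281]
orientation: [-0.001, 0.803, -0.596, -0.002]
wrist_force: [-0.3, 13.9, 4.1]
width: 0.0001
```

Hard stop reached. Now I'll retreat quickly and look.

```bash
python3 -m crank '[[[-50,0,0,0],[-100,0,0,0],[-150,0,0,0],[-170,0,0,0],[-170,0,-80,0],[-170,0,-150,0],[-170,0,-150,0],[-170,0,-150,0]]]'
cat >> h.py <<'E'
def drawer(im,d):
    hsv=cv2.cvtColor(im,cv2.COLOR_RGB2HSV); W=world('top',cv2.medianBlur(d,3))
    bm=(hsv[...,0]>100)&(hsv[...,0]<118)&(hsv[...,1]>150)&(W[...,1]>-.3)&(W[...,1]<.12)&(W[...,0]<.8)&(W[...,2]>.052)&(W[...,2]<.068); v,u=np.nonzero(bm)
    P=np.array([onz('top',a,b,.060)[:2]*1000 for a,b in zip(u,v)],np.float32)
    q=(P-[618.7,-234.3])@np.array([[.2924,.9563],[-.9563,.2924]]); return 'drawer front mid box x',np.median(q[:,0]).round(1),'y range',q[:,1].min().round(1),q[:,1].max().round(1),'joint~',(-98-np.median(q[:,0])).round(1)
E
python3 - <<'E'
from h import *
im,d=snap('top','top1.png'); print(drawer(im,d))
for c in carriers(im,d): print(c)
cv2.imwrite('pics/crop3.png',cv2.resize(im[130:300,340:540,::-1],None,fx=4,fy=3.5,interpolation=2))
E
```

```text
t: 5.45
eef_pos: [0.5425, 0.0237, 0.185]
orientation: [-0.003, 0.803, -0.596, 0.003]
wrist_force: [-0.7, -0.6, 0.0]
width: 0.0Traceback (most recent call last):
  File "<stdin>", line 2, in <module>
  File "h.py", line 55, in drawer
    q=(P-[618.7,-234.3])@np.array([[.2924,.9563],[-.9563,.2924]]); return 'drawer front mid box x',np.median(q[:,0]).round(1),'y range',q[:,1].min().round(1),q[:,1].max().round(1),'joint~',(-98-np.median(q[:,0])).round(1)
       ~^~~~~~~~~~~~~~~
ValueError: operands could not be broadcast together with shapes (0,) (2,)
```

```bash
python3 g.py 430,110,250,-73
```

```text
now [541.2  23.8 181.9] yaw -73.1 box -269.5 1.3 F [-0.2 -0.8 -0.9] w -0.0 t 5.5
430,110,250,-73 [-114.8   81.   -68.4] roll -0.002 rows>= 4
```

View pics/top1.png

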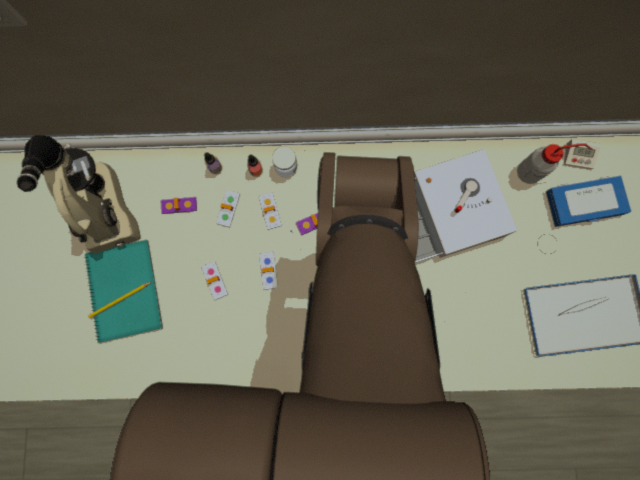

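The arm hides the drawer (318-415, 150-260). I'll swing it aside to the right.

```bash
python3 g.py 400,-260,280,-73
```

```text
now [541.2  23.8 181.9] yaw -73.1 box -269.5 1.3 F [-0.2 -0.8 -0.9] w -0.0 t 5.5
400,-260,280,-73 [230.5 217.  -99.4] roll -0.002 rows>= 7
```

```bash
python3 -m crank '[[[20,20,-80,0],[230,217,-99,0],[230,217,-99,0],[230,217,-99,0],[230,217,-99,0],[230,217,-99,0],[230,217,-99,0],[230,217,-99,0],[230,217,-99,0],[230,217,-99,0]]]' 0.45
python3 - <<'E'
from h import *
im,d=snap('top','top2.png'); 
for c in carriers(im,d): print(c)
cv2.imwrite('pics/crop3.png',cv2.resize(im[130:300,340:540,::-1],None,fx=4,fy=3.5,interpolation=2)); print(drawer(im,d))
E
```

```text
t: 6.5
eef_pos: [0.3998, -0.2589, 0.2787]
orientation: [-0.002, 0.803, -0.596, 0.0]
wrist_force: [-0.1, 0.4, 0.9]
width: 0.0381
{'h': array([638.9, 425.4,  29.9]), 'c': array([639.2, 426.2]), 'm': array([638.9, 426.3]), 'size': array([34.8, 82.1]), 'a': 94.4, 'purple': 303}
{'h': array([627.3, 308.2,  30.1]), 'c': array([628.7, 309.5]), 'm': array([628.4, 309.2]), 'size': array([36.9, 84.5]), 'a': 163.9, 'purple': 0}
{'h': array([619.1, 209.3,  29.8]), 'c': array([620.5, 209.7]), 'm': array([620.3, 209.9]), 'size': array([34.8, 85.3]), 'a': 13.5, 'purple': 0}
{'h': array([591.2, 103.9,  28.8]), 'c': array([592.1, 104.4]), 'm': array([591.9, 105.2]), 'size': array([35.3, 84.5]), 'a': 112.5, 'purple': 330}
{'h': array([477.8, 213.3,  29.3]), 'c': array([478.4, 213.4]), 'm': array([478.1, 213.7]), 'size': array([34.8, 84.5]), 'a': 7.0, 'purple': 0}
{'h': array([458.2, 337.2,  29.4]), 'c': array([459. , 338.2]), 'm': array([458.6, 338.5]), 'size': array([35.8, 83.3]), 'a': 21.5, 'purple': 0}
('drawer front mid box x', np.float64(-218.7), 'y range', np.float64(-96.9), np.float64(93.8), 'joint~', np.float64(120.7))
```

View pics/crop3.png

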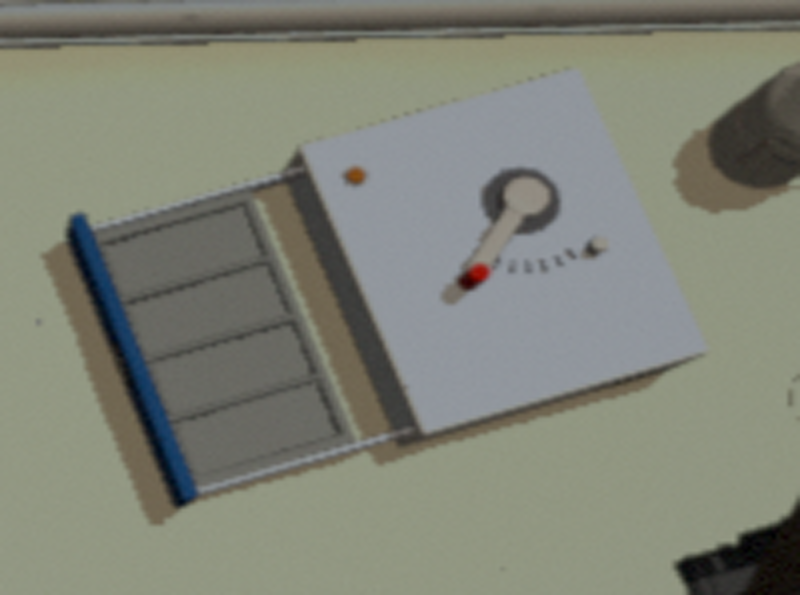

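The drawer is out at about 0.120 with four empty pockets; the middle divider's centre is near crop (222,341). I'll check that against the box frame and plan the first pick, blue, which is nearest.

```bash
python3 - <<'E'
from h import *
B=np.array([[.2924,.9563],[-.9563,.2924]])
for p in ((222,341),(174,223),(196,283),(245,399),(268,457),(259,200),(350,435)):
    w=onz('top',340+p[0]/4,130+p[1]/3.5,.024)[:2]*1000; print(p,w.round(1),((w-[618.7,-234.3])@B).round(1))
E
python3 g.py 478.7,213.6,150,7
```

```text
(222, 341) [568.4 -82.4] [-160.    -3.7]
(174, 223) [649.  -58.3] [-159.4   80.5]
(196, 283) [607.8 -69.2] [-161.    37.9]
(245, 399) [529.5 -93.6] [-160.6  -44.2]
(268, 457) [ 491.  -104.8] [-161.2  -84.2]
(259, 200) [ 663.6 -108.4] [-107.2   79.7]
(350, 435) [ 504.3 -152.1] [-112.   -85.3]
now [ 400.1 -258.6  278.8] yaw -73.1 box -40.7 -216.1 F [0.1 1.  0.5] w 38.3 t 6.5
478.7,213.6,150,7 [-428.5 -212.2  130.6] roll -1.397 rows>= 10
```

```bash
python3 - <<'E'
from h import *
im=cv2.imread('pics/top2.png',0); C=np.array([618.7,-234.3]);bx=np.array([.2924,-.9563]);by=np.array([.9563,.2924])
def prof(z,xs,ys):
    u=np.array([[proj('top',[*((C+x*bx+y*by)/1000),z]) for x in xs] for y in ys],np.float32)
    return cv2.remap(im,u,None,cv2.INTER_LINEAR)
ys=np.arange(-96,97,1.5)
p=prof(.024,np.arange(-190,-130,3),ys).mean(1); print('y',[(float(y),int(v)) for y,v in zip(ys,p)])
xs=np.arange(-225,-80,1.5); p=prof(.024,xs,np.r_[-75:-50:3,-33:-8:3,10:33:3,50:75:3]).mean(0); print('x',[(float(y),int(v)) for y,v in zip(xs,p)])
E
```

```text
y [(-96.0, 101), (-94.5, 102), (-93.0, 117), (-91.5, 132), (-90.0, 126), (-88.5, 111), (-87.0, 104), (-85.5, 102), (-84.0, 99), (-82.5, 95), (-81.0, 96), (-79.5, 101), (-78.0, 103), (-76.5, 104), (-75.0, 104), (-73.5, 104), (-72.0, 104), (-70.5, 104), (-69.0, 104), (-67.5, 104), (-66.0, 104), (-64.5, 104), (-63.0, 103), (-61.5, 103), (-60.0, 103), (-58.5, 103), (-57.0, 103), (-55.5, 103), (-54.0, 103), (-52.5, 103), (-51.0, 104), (-49.5, 103), (-48.0, 101), (-46.5, 94), (-45.0, 84), (-43.5, 82), (-42.0, 89), (-40.5, 94), (-39.0, 97), (-37.5, 101), (-36.0, 103), (-34.5, 104), (-33.0, 104), (-31.5, 103), (-30.0, 104), (-28.5, 103), (-27.0, 103), (-25.5, 103), (-24.0, 103), (-22.5, 103), (-21.0, 103), (-19.5, 103), (-18.0, 103), (-16.5, 103), (-15.0, 103), (-13.5, 103), (-12.0, 103), (-10.5, 103), (-9.0, 103), (-7.5, 102), (-6.0, 98), (-4.5, 89), (-3.0, 77), (-1.5, 79), (0.0, 89), (1.5, 93), (3.0, 96), (4.5, 100), (6.0, 102), (7.5, 103), (9.0, 103), (10.5, 103), (12.0, 103), (13.5, 103), (15.0, 103), (16.5, 103), (18.0, 103), (19.5, 103), (21.0, 103), (22.5, 103), (24.0, 103), (25.5, 10
[... 1314 characters left out ...]
, 103), (-151.5, 103), (-150.0, 103), (-148.5, 103), (-147.0, 103), (-145.5, 103), (-144.0, 103), (-142.5, 103), (-141.0, 103), (-139.5, 103), (-138.0, 103), (-136.5, 103), (-135.0, 103), (-133.5, 103), (-132.0, 103), (-130.5, 103), (-129.0, 103), (-127.5, 103), (-126.0, 103), (-124.5, 103), (-123.0, 102), (-121.5, 99), (-120.0, 89), (-118.5, 76), (-117.0, 75), (-115.5, 85), (-114.0, 97), (-112.5, 107), (-111.0, 120), (-109.5, 132), (-108.0, 131), (-106.5, 120), (-105.0, 109), (-103.5, 103), (-102.0, 102), (-100.5, 102), (-99.0, 102), (-97.5, 102), (-96.0, 102), (-94.5, 102), (-93.0, 101), (-91.5, 98), (-90.0, 87), (-88.5, 72), (-87.0, 63), (-85.5, 60), (-84.0, 60), (-82.5, 60), (-81.0, 61)]
```

```bash
python3 -m crank '[[[-428,-212,0,-1.397],[-428,-212,0,-1.397],[-428,-212,0,-1.397],[-428,-212,0,-1.397],[-428,-212,0,-1.397],[-428,-212,0,-1.397],[-428,-212,0,-1.397],[-428,-212,0,-1.397],[-428,-212,0,-1.397],[-428,-212,0,-1.397],[-428,-212,100,-1.397],[-428,-212,130,-1.397],[-428,-212,130,-1.397],[-428,-212,130,-1.397],[-428,-212,130,-1.397],[-428,-212,130,-1.397]]]' 0.45; python3 g.py 478.7,213.6,9.5,7
```

```text
t: 8.15
eef_pos: [0.4793, 0.2138, 0.1523]
orientation: [-0.002, 0.998, 0.061, 0.003]
wrist_force: [1.1, 0.2, -0.6]
width: 0.0387
now [479.3 213.8 152.3] yaw 7.0 box -469.2 -2.3 F [ 1.1  0.2 -0.6] w 38.7 t 8.2
478.7,213.6,9.5,7 [ -1.5   0.5 142.8] roll 0.0 rows>= 3
```

```bash
python3 -m crank '[[[0,0,50,0],[0,0,100,0],[-1,0,130,0],[-1,0,143,0],[-1,0,143,0],[-1,0,143,0]]]'; python3 -m crank '[[[0,0,0,0],[0,0,0,0],[0,0,0,0],[0,0,0,0],[0,0,0,0],[0,0,0,0],[0,0,0,0]]]' 0 40; python3 g.py; python3 -m crank '[[[0,0,-20,0],[0,0,-60,0],[0,0,-90,0],[0,0,-110,0],[0,0,-110,0],[0,0,-110,0]]]'; python3 g.py b:-162,-63.5,120,-73
```

```text
t: 8.75
eef_pos: [0.4803, 0.2146, 0.011]
orientation: [-0.002, 0.998, 0.061, 0.004]
wrist_force: [-0.5, 0.8, 0.2]
width: 0.0389
t: 9.45
eef_pos: [0.4802, 0.2146, 0.0109]
orientation: [-0.002, 0.998, 0.061, 0.004]
wrist_force: [0.5, -1.2, 0.4]
width: 0.0003
now [480.2 214.6  10.9] yaw 7.0 box -469.7 -1.2 F [ 0.5 -1.2  0.4] w 0.3 t 9.4
t: 10.05
eef_pos: [0.4792, 0.214, 0.1207]
orientation: [-0.002, 0.998, 0.061, 0.004]
wrist_force: [-0.0, 0.1, 0.0]
width: -0.0001
now [479.2 214.  120.7] yaw 7.0 box -469.5 -2.3 F [-0.   0.1  0. ] w -0.1 t 10.1
b:-162,-63.5,120,-73 [ -7.  313.5  -0.5] roll 1.397 rows>= 10
```

The fingers shut on nothing, so I'll look.

```bash
python3 - <<'E'
from h import *
im,d=snap('side','side1.png')
for b in blobs('side',im,d,(8,120,110),(20,255,255),10): 
    if b[0][0]<400:print(b[0],b[1],(atd('side',*b[0],b[2])*1000).round(0))
E
```

```text
[299.  265.5] 26 [590. 108.  28.]
[299.7 277.6] 18 [583. 126.   8.]
[270.5 293.3] 38 [618. 215.  26.]
[260.8 298.1] 12 [641. 217.   9.]
[281.  298.5] 10 [598. 205.   8.]
[332.3 306.8] 41 [477. 220.  26.]
[248.6 322.5] 54 [627. 313.  27.]
[323.7 350.8] 53 [457. 345.  26.]
[223.4 361.7] 52 [630. 425.  27.]
```

View pics/side1.png

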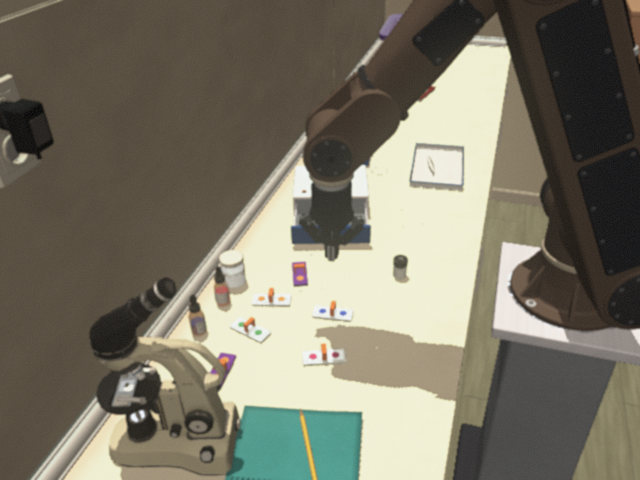

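```bash
python3 - <<'E'
from h import *
p=ctrl.get_state()['eef_pos']
print(proj('side',p),proj('side',[.479,.214,.03]),proj('top',p))
im,d=snap('top','top3.png'); cv2.imwrite('pics/c4.png',np.hstack([cv2.resize(im[190:310,190:310,::-1],None,fx=3.3,fy=3.3,interpolation=2),cv2.resize(cv2.imread('pics/side1.png')[210:330,270:390],None,fx=3.3,fy=3.3,interpolation=2)]))
E
```

```text
(np.float64(331.43859103558304), np.float64(269.71572136217924)) (np.float64(331.97266039684456), np.float64(303.4405660557181)) (np.float64(261.5659326032338), np.float64(263.928097417476))
```

View pics/c4.png

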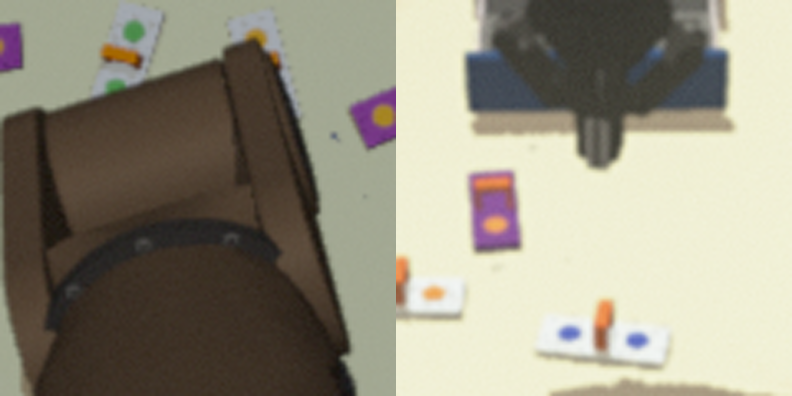

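```bash
python3 - <<'E'
from h import *
im,d=snap('side')
for v in range(240,274,2):
  print(v,[(atd('side',u,v,d[v,u])*1000).round(0).tolist() for u in (328,331,334)])
print(ctrl.get_state()['eef_pos'])
E
```

```text
240 [[481.0, 227.0, 202.0], [552.0, -22.0, 19.0], [470.0, 224.0, 202.0]]
242 [[482.0, 223.0, 195.0], [480.0, 209.0, 185.0], [470.0, 224.0, 198.0]]
244 [[482.0, 225.0, 191.0], [475.0, 226.0, 193.0], [470.0, 224.0, 193.0]]
246 [[482.0, 223.0, 185.0], [476.0, 223.0, 186.0], [470.0, 225.0, 189.0]]
248 [[482.0, 224.0, 181.0], [476.0, 223.0, 181.0], [471.0, 220.0, 180.0]]
250 [[482.0, 224.0, 176.0], [476.0, 224.0, 177.0], [471.0, 221.0, 176.0]]
252 [[483.0, 222.0, 169.0], [477.0, 222.0, 171.0], [470.0, 223.0, 172.0]]
254 [[482.0, 225.0, 167.0], [476.0, 223.0, 167.0], [472.0, 217.0, 163.0]]
256 [[482.0, 226.0, 163.0], [476.0, 226.0, 164.0], [472.0, 219.0, 160.0]]
258 [[483.0, 222.0, 155.0], [477.0, 222.0, 156.0], [472.0, 219.0, 155.0]]
260 [[482.0, 226.0, 153.0], [477.0, 221.0, 150.0], [473.0, 216.0, 148.0]]
262 [[540.0, 43.0, 1.0], [534.0, 41.0, 1.0], [527.0, 37.0, -1.0]]
264 [[538.0, 51.0, 2.0], [532.0, 47.0, 0.0], [525.0, 43.0, -2.0]]
266 [[538.0, 53.0, -3.0], [528.0, 58.0, 2.0], [523.0, 53.0, 0.0]]
268 [[534.0, 64.0, -0.0], [527.0, 62.0, -0.0], [520.0, 61.0, 1.0]]
270 [[533.0, 68.0, -3.0], [524.0, 71.0, 2.0], [518.0, 68.0, 1.0]]
272 [[529.0, 79.0, 1.0], [522.0, 79.0, 2.0], [516.0, 76.0, 1.0]]
[0.47883167 0.21388743 0.11977453]
```

The side depth puts the real fingertips at z≈149 mm while the reported TCP is 120 mm. So the tips stand about 29 mm above the stated TCP, and I gripped above the handle. I'll open, go lower and measure the tip again.

```bash
python3 -m crank '[[[0,0,30,0],[0,0,60,0],[0,0,80,0],[0,0,80,0],[0,0,80,0],[0,0,80,0]]]' 0.45
cat > tip.py <<'E'
from h import *
im,d=snap('side'); W=world('side',d)*1000; p=ctrl.get_state()['eef_pos']*1000; hsv=cv2.cvtColor(im,cv2.COLOR_RGB2HSV)
m=(abs(W[...,0]-p[0])<60)&(abs(W[...,1]-p[1])<40)&(W[...,2]>5)&(W[...,2]<p[2]+90)&(hsv[...,2]<90)&(d>0)
v,u=np.nonzero(m); q=W[m]; print('TCP',p.round(1),'n',len(q))
for z in range(int(p[2])-10,int(p[2])+60,5):
    s=q[(q[:,2]>=z)&(q[:,2]<z+5)]
    if len(s): print(z,len(s),s[:,0].min().round(),s[:,0].max().round(),np.median(s[:,1]).round())
E
python3 tip.py
```

```text
t: 10.8
eef_pos: [0.4798, 0.2144, 0.0405]
orientation: [-0.002, 0.998, 0.061, 0.004]
wrist_force: [0.3, -0.4, 0.5]
width: 0.0383
TCP [479.8 214.4  40.7] n 269
80 8 449.0 507.0 221.0
85 5 450.0 507.0 225.0
90 13 447.0 507.0 218.0
95 9 449.0 507.0 219.0
```

```bash
python3 -m crank '[[[0,0,30,0],[0,0,45,0],[0,0,45,0],[0,0,45,0]]]';  python3 -m crank '[[[0,0,7,0],[0,0,14,0],[0,0,14,0]]]'; python3 tip.py;  python3 -m crank '[[[0,0,0,0],[0,0,0,0],[0,0,0,0],[0,0,0,0],[0,0,0,0],[0,0,0,0],[0,0,0,0]]]' 0 40; python3 g.py
```

```text
t: 11.25
eef_pos: [0.4805, 0.2147, -0.0035]
orientation: [-0.002, 0.998, 0.061, 0.004]
wrist_force: [1.0, -0.8, 1.1]
width: 0.0386
t: 11.55
eef_pos: [0.4804, 0.2147, -0.0179]
orientation: [-0.002, 0.998, 0.061, 0.004]
wrist_force: [0.1, -0.9, 1.1]
width: 0.0383
TCP [480.5 214.7 -17.7] n 252
8 1 501.0 501.0 216.0
13 2 453.0 499.0 217.0
18 4 452.0 508.0 219.0
23 5 449.0 507.0 218.0
28 8 449.0 509.0 218.0
33 11 448.0 508.0 226.0
38 10 448.0 509.0 217.0
t: 12.3
eef_pos: [0.4806, 0.2147, -0.0174]
orientation: [-0.002, 0.998, 0.061, 0.004]
wrist_force: [-0.6, -0.6, 6.0]
width: 0.0093
now [480.6 214.7 -17.4] yaw 7.0 box -469.8 -0.8 F [-0.6 -0.6  6. ] w 9.3 t 12.3
```

Gripped at a width of 9.3 mm. Next I'll lift, carry it to the pocket at y=-63.5 and check.

```bash
python3 -m crank '[[[0,0,-10,0],[0,0,-50,0],[0,0,-100,0],[0,0,-130,0],[0,0,-130,0],[0,0,-130,0]]]'; python3 g.py b:-162,-63.5,112,-73
```

```text
t: 12.9
eef_pos: [0.4795, 0.2141, 0.1132]
orientation: [-0.002, 0.998, 0.061, 0.005]
wrist_force: [-0.2, -0.7, -1.4]
width: 0.0092
now [479.5 214.1 113.2] yaw 7.0 box -469.6 -2.0 F [-0.2 -0.7 -1.4] w 9.2 t 12.9
b:-162,-63.5,112,-73 [-7.300e+00  3.136e+02 -1.000e-01] roll 1.397 rows>= 10
```

```bash
python3 -m crank '[[[-7,314,0,0.15],[-7,314,0,0.3],[-7,314,0,0.45],[-7,314,0,0.6],[-7,314,0,0.75],[-7,314,0,0.9],[-7,314,0,1.05],[-7,314,0,1.2],[-7,314,0,1.3],[-7,314,0,1.397],[-7,314,0,1.397],[-7,314,0,1.397],[-7,314,0,1.397]]]'
cat > dots.py <<'E'
"""side view: dot pair of each white carrier on plane z (mm, argv[1])"""
import sys; from h import *
im,d=snap('side',sys.argv[2] if len(sys.argv)>2 else None); z=float(sys.argv[1])/1000
C=np.array([618.7,-234.3]);B=np.array([[.2924,.9563],[-.9563,.2924]])
for nm,lo,hi in (('green',(45,70,60),(85,255,255)),('pink',(165,90,90),(179,255,255)),('blue',(112,90,60),(130,255,255)),('or',(9,90,140),(24,255,255))):
    for b in blobs('side',im,d,lo,hi,4):
        w=onz('side',*b[0],z)[:2]*1000; a=atd('side',*b[0],b[2])*1000
        if abs(a[2]-z*1000)<9 and 350<a[0]<700 and -200<a[1]<500: print(nm,b[0],b[1],w.round(1),'depth',a.round(0),'box',((w-C)@B).round(1))
E
python3 g.py; python3 dots.py 137 side2.png; python3 dots.py 8
```

```text
t: 14.2
eef_pos: [0.5107, -0.0982, 0.1114]
orientation: [-0.005, 0.804, -0.594, 0.002]
wrist_force: [0.1, 1.0, -1.1]
width: 0.009
now [510.7 -98.2 111.4] yaw -72.9 box -161.7 -63.5 F [ 0.1  1.  -1.1] w 9.0 t 14.2
green [240.6 324.1] 11 [650.7 304.1] depth [650. 305.   9.] box [-505.5  188.1]
green [258. 332.] 15 [606.8 315.7] depth [607. 316.   8.] box [-529.4  149.5]
pink [300. 263.] 9 [600.3  73.4] depth [600.  75.   9.] box [-299.7   72.4]
pink [294.8 269.7] 10 [603.6 101. ] depth [601. 107.  13.] box [-325.    83.6]
pink [303.6 269.6] 8 [583.9  95. ] depth [580. 105.  16.] box [-325.1   63. ]
pink [334.9 354.5] 23 [438.1 331.8] depth [438. 331.   7.] box [-594.2   -7.2]
pink [312.6 355.9] 25 [478.8 347.4] depth [479. 347.   8.] box [-597.2   36.3]
or [299.7 277.6] 18 [582.9 125.5] depth [583. 126.   9.] box [-354.5   71. ]
or [261. 298.] 15 [641.3 215.8] depth [641. 216.   8.] box [-423.8  153.2]
or [280.9 298.4] 15 [598.7 205.1] depth [599. 205.   8.] box [-426.   109.4]
```

```bash
python3 - <<'E'
import cv2
a=cv2.imread('pics/side2.png'); cv2.imwrite('pics/c5.png',cv2.resize(a[110:260,270:430],None,fx=4,fy=4,interpolation=2))
E
python3 - <<'E'
from h import *
im,d=snap('side')
for b in blobs('side',im,d,(100,60,40),(135,255,255),4):
  a=atd('side',*b[0],b[2])*1000
  if a[2]>60 and a[1]>-200: print(b,a.round(0))
E
```

```text
(no output)
```

View pics/c5.png

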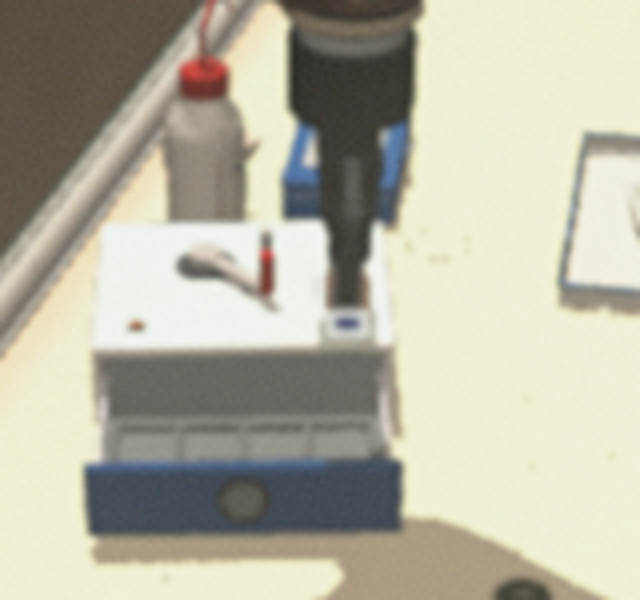

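The carrier is held level above the pocket; its near dot is at side (356.8,190.8).

```bash
python3 - <<'E'
from h import *
C=np.array([618.7,-234.3]);B=np.array([[.2924,.9563],[-.9563,.2924]])
im=cv2.imread('pics/side2.png').astype(int); r=im[183:198,345:370]; m=(r[...,0]-r[...,2]>40); v,u=np.nonzero(m); p=(u.mean()+345,v.mean()+183); print(m.sum(),p)
for z in (.131,.137): print(((onz('side',*p,z)[:2]*1000-C)@B).round(1))
E
```

```text
0 (np.float64(nan), np.float64(nan))
[nan nan]
[nan nan]<stdin>:3: RuntimeWarning: Mean of empty slice.
  ret = ret.dtype.type(ret / rcount)
```

```bash
python3 - <<'E'
from h import *
C=np.array([618.7,-234.3]);B=np.array([[.2924,.9563],[-.9563,.2924]])
im=cv2.imread('pics/side2.png').astype(int); r=im[186:195,350:364]; g=r[...,0]-r[...,2]; g=np.clip(g-15,0,None); v,u=np.mgrid[:9,:14]; p=((u*g).sum()/g.sum()+350,(v*g).sum()/g.sum()+186); print(g.max(),p)
for z in (.131,.137): print(((onz('side',*p,z)[:2]*1000-C)@B).round(1))
E
python3 g.py b:-162,-63.5,10,-73
```

```text
20 (np.float64(356.3636363636364), np.float64(190.43801652892563))
[-175.   -64.6]
[-185.2  -64.1]
now [510.9 -98.3 111.8] yaw -73.0 box -161.6 -63.3 F [-0.6 -0.1 -0.1] w 9.3 t 14.3
b:-162,-63.5,10,-73 [ -0.2   1.3 101.8] roll 0.001 rows>= 3
```

```bash
python3 -m crank '[[[0,0,50,0],[0,0,85,0],[0,0,95,0],[0,0,100,0],[0,0,104,0],[0,0,104,0]]]'; python3 g.py; python3 -m crank '[[[0,0,2,0],[0,0,4,0],[0,0,5,0],[0,0,5,0]]]'; python3 g.py
```

```text
t: 14.95
eef_pos: [0.5124, -0.0979, 0.0087]
orientation: [-0.005, 0.804, -0.594, 0.003]
wrist_force: [0.4, -0.2, 0.4]
width: 0.0094
now [512.4 -97.9   8.7] yaw -72.9 box -161.5 -61.8 F [ 0.4 -0.2  0.4] w 9.4 t 14.9
t: 15.35
eef_pos: [0.5125, -0.0979, 0.0038]
orientation: [-0.005, 0.804, -0.594, 0.003]
wrist_force: [0.1, -0.4, -0.0]
width: 0.0088
now [512.5 -97.9   3.8] yaw -72.9 box -161.5 -61.7 F [ 0.1 -0.4 -0. ] w 8.8 t 15.3
```

```bash
python3 -m crank '[[[0,0,2,0],[0,0,3,0],[0,0,4,0],[0,0,4,0]]]'; python3 -m crank '[[[0,0,1,0],[0,0,2,0],[0,0,2,0]]]'; python3 g.py
```

```text
t: 15.75
eef_pos: [0.5126, -0.0979, 0.0005]
orientation: [-0.005, 0.804, -0.594, 0.003]
wrist_force: [-2.0, 2.3, 12.9]
width: 0.009
t: 16.05
eef_pos: [0.5128, -0.0981, 0.0004]
orientation: [-0.005, 0.804, -0.594, 0.004]
wrist_force: [-7.3, -0.2, 29.8]
width: 0.0096
now [ 5.128e+02 -9.810e+01  4.000e-01] yaw -72.9 box -161.2 -61.4 F [-7.3 -0.2 29.8] w 9.6 t 16.1
```

Seated: it stopped at TCP z 0.4, where I expected 0.6. Release and rise.

```bash
python3 -m crank '[[[0,0,-2,0],[0,0,-2,0],[0,0,-2,0],[0,0,-2,0]]]' 0.4; python3 -m crank '[[[0,0,-30,0],[0,0,-80,0],[0,0,-130,0],[0,0,-170,0],[0,0,-170,0],[0,0,-170,0]]]'; python3 g.py 458.6,338.4,120,22  400,-260,200,-73
```

```text
t: 16.45
eef_pos: [0.5127, -0.0981, 0.0021]
orientation: [-0.005, 0.804, -0.594, 0.004]
wrist_force: [0.5, -0.6, -0.8]
width: 0.0342
t: 17.05
eef_pos: [0.5106, -0.0987, 0.1722]
orientation: [-0.005, 0.804, -0.594, 0.004]
wrist_force: [0.6, 0.6, -0.2]
width: 0.0343
now [510.6 -98.7 172.2] yaw -72.9 box -161.3 -63.7 F [ 0.6  0.6 -0.2] w 34.3 t 17.1
458.6,338.4,120,22 [-433.1  -78.    53.1] roll -1.657 rows>= 12
400,-260,200,-73 [121.7 152.7 -29.8] roll 0.001 rows>= 4
```

```bash
python3 -m crank '[[[-433,-78,0,-0.15],[-433,-78,0,-0.3],[-433,-78,0,-0.45],[-433,-78,0,-0.6],[-433,-78,0,-0.75],[-433,-78,0,-0.9],[-433,-78,0,-1.05],[-433,-78,0,-1.2],[-433,-78,0,-1.35],[-433,-78,0,-1.5],[-433,-78,0,-1.657],[-433,-78,0,-1.657],[-433,-78,0,-1.657],[-433,-78,0,-1.657],[-433,-78,0,-1.657]]]'; python3 dots.py 8 side3.png; python3 dots.py 26; python3 g.py 458.6,338.4,-15,22;python3 - <<'E'
import cv2
a=cv2.imread('pics/side3.png'); cv2.imwrite('pics/c6.png',cv2.resize(a[150:250,280:400],None,fx=5,fy=5,interpolation=2))
E
```

```text
t: 18.55
eef_pos: [0.458, 0.3378, 0.1728]
orientation: [-0.0, 0.982, 0.19, 0.007]
wrist_force: [-0.3, -0.1, 0.2]
width: 0.0342
green [240.8 324. ] 10 [650.5 303.7] depth [650. 304.   8.] box [-505.2  187.7]
green [257.9 331.9] 14 [607.1 315.5] depth [607. 315.   8.] box [-529.1  149.7]
pink [335.  354.5] 24 [437.9 331.8] depth [438. 332.   9.] box [-594.2   -7.4]
pink [312.5 356. ] 26 [478.9 347.7] depth [479. 348.   8.] box [-597.5   36.5]
or [299.7 277.6] 18 [582.9 125.5] depth [583. 126.   9.] box [-354.5   71. ]
or [261. 298.] 15 [641.3 215.8] depth [641. 216.   8.] box [-423.8  153.2]
or [281.  298.5] 16 [598.4 205.3] depth [598. 206.   8.] box [-426.3  109.1]
pink [294.  264.2] 6 [603.7 103.5] depth [602. 107.  29.] box [-327.4   84.4]
or [299.6 265.4] 25 [589.7 104.2] depth [589. 107.  28.] box [-332.2   71.3]
or [270.6 293.6] 54 [617.4 215.5] depth [618. 214.  25.] box [-430.5  130.3]
or [248.7 322.7] 68 [626.9 312.8] depth [627. 312.  25.] box [-520.8  167.8]
or [323.4 350.6] 64 [457.2 344.6] depth [457. 344.  25.] box [-600.8   14.8]
or [223.  360.9] 49 [632.2 422.8] depth [630. 426.  30.] box [-624.5  205.1]
now [458.  337.9 173. ] yaw 21.9 box -594.1 13.7 F [ 0.5  0.  -1. ] w 34.4 t 18.6
458.6,338.4,-15,22 [ -1.9  -0.6 188. ] roll -0.001 rows>= 4
```

View pics/c6.png

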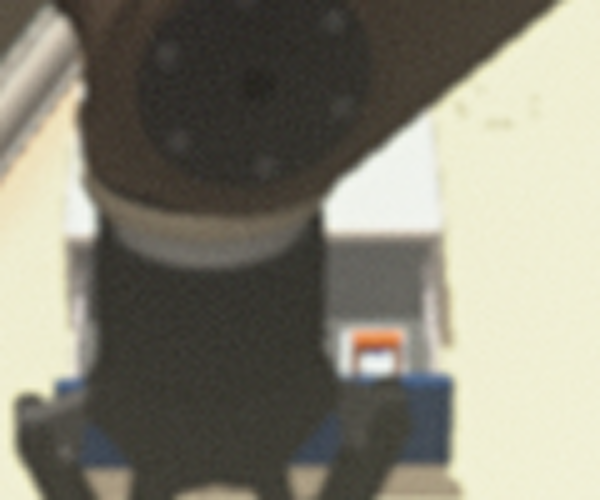

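The blue carrier sits square in its pocket at crop (375,350), and the others haven't moved. Next is the pink one.

```bash
python3 -m crank '[[[0,0,50,0],[-1,0,100,0],[-2,0,140,0],[-2,-1,170,0],[-2,-1,180,0],[-2,-1,189,0],[-2,-1,189,0],[-2,-1,189,0]]]'; python3 -m crank '[[[0,0,0,0],[0,0,0,0],[0,0,0,0],[0,0,0,0],[0,0,0,0],[0,0,0,0],[0,0,0,0]]]' 0 40; python3 g.py; python3 -m crank '[[[0,0,-10,0],[0,0,-50,0],[0,0,-100,0],[0,0,-130,0],[0,0,-130,0],[0,0,-130,0]]]'; python3 g.py b:-162,-21,112,-73
```

```text
t: 19.45
eef_pos: [0.4589, 0.3391, -0.0148]
orientation: [-0.001, 0.982, 0.19, 0.008]
wrist_force: [0.3, 1.6, -0.4]
width: 0.034
t: 20.15
eef_pos: [0.4596, 0.3395, -0.0133]
orientation: [-0.001, 0.982, 0.19, 0.009]
wrist_force: [-0.6, -0.6, 8.0]
width: 0.009
now [459.6 339.5 -13.3] yaw 21.9 box -595.2 15.6 F [-0.6 -0.6  8. ] w 9.0 t 20.1
t: 20.75
eef_pos: [0.4574, 0.3388, 0.1177]
orientation: [-0.001, 0.982, 0.19, 0.01]
wrist_force: [-0.3, 0.2, -0.9]
width: 0.0087
now [457.4 338.8 117.7] yaw 21.9 box -595.2 13.3 F [-0.3  0.2 -0.9] w 8.7 t 20.8
b:-162,-21,112,-73 [-71.4 428.6   4.7] roll 1.657 rows>= 12
```

```bash
python3 -m crank '[[[-71,429,0,0.15],[-71,429,0,0.3],[-71,429,0,0.45],[-71,429,0,0.6],[-71,429,0,0.75],[-71,429,0,0.9],[-71,429,0,1.05],[-71,429,0,1.2],[-71,429,0,1.35],[-71,429,0,1.5],[-71,429,0,1.657],[-71,429,0,1.657],[-71,429,0,1.657],[-71,429,0,1.657]]]'; python3 g.py b:-162,-21,8,-73; python3 - <<'E'
from h import *
C=np.array([618.7,-234.3]);B=np.array([[.2924,.9563],[-.9563,.2924]])
im,d=snap('side'); z=ctrl.get_state()['eef_pos'][2]+.0133+.008
for b in blobs('side',im,d,(150,50,60),(179,255,255),4)+blobs('side',im,d,(8,110,100),(20,255,255),8):
  a=atd('side',*b[0],b[2])*1000
  if a[2]>90 and a[1]>-200: print(b,a.round(0),((onz('side',*b[0],z)[:2]*1000-C)@B).round(1),((a[:2]-C)@B).round(1))
E
```

```text
t: 22.15
eef_pos: [0.5515, -0.0854, 0.1163]
orientation: [-0.008, 0.805, -0.593, 0.005]
wrist_force: [-0.5, 0.1, -0.6]
width: 0.0091
now [551.5 -85.4 116.3] yaw -72.8 box -162.0 -20.8 F [-0.5  0.1 -0.6] w 9.1 t 22.1
b:-162,-21,8,-73 [  0.2   2.3 108.3] roll 0.003 rows>= 3
(array([338.5, 190.5]), np.int32(8), np.float32(1.3981396)) [544. -64. 137.] [-185.5  -21.3] [-184.8  -21.3]
```

```bash
python3 -m crank '[[[0,1,50,0],[0,2,90,0],[0,2,100,0],[0,2,105,0],[0,2,108,0],[0,2,108,0]]]'; python3 -m crank '[[[0,0,1,0],[0,0,2,0],[0,0,3,0],[0,0,3,0]]]'; python3 g.py
```

```text
t: 22.8
eef_pos: [0.5523, -0.0854, 0.0096]
orientation: [-0.008, 0.805, -0.593, 0.006]
wrist_force: [-0.2, -0.8, -0.5]
width: 0.0089
t: 23.2
eef_pos: [0.5524, -0.0854, 0.0068]
orientation: [-0.008, 0.805, -0.593, 0.006]
wrist_force: [0.8, 0.0, -0.3]
width: 0.009
now [552.4 -85.4   6.8] yaw -72.8 box -161.8 -19.8 F [ 0.8  0.  -0.3] w 9.0 t 23.2
```

```bash
python3 -m crank '[[[0,0,1,0],[0,0,2,0],[0,0,2,0],[0,0,2,0]]]'; python3 -m crank '[[[0,0,-1,0],[0,0,-1,0],[0,0,-1,0],[0,0,-1,0]]]' 0.4; python3 -m crank '[[[0,0,-30,0],[0,0,-80,0],[0,0,-130,0],[0,0,-170,0],[0,0,-170,0],[0,0,-170,0]]]'; python3 dots.py 8; python3 g.py 620.2,209.6,180,14.3
```

```text
t: 23.6
eef_pos: [0.5526, -0.0853, 0.005]
orientation: [-0.008, 0.805, -0.593, 0.006]
wrist_force: [-1.5, 1.4, 3.4]
width: 0.009
t: 24.0
eef_pos: [0.5525, -0.0854, 0.0059]
orientation: [-0.008, 0.805, -0.593, 0.006]
wrist_force: [-0.1, -0.2, -0.4]
width: 0.0341
t: 24.6
eef_pos: [0.549, -0.0864, 0.1762]
orientation: [-0.009, 0.805, -0.593, 0.007]
wrist_force: [0.0, -1.2, 0.1]
width: 0.0341
green [240.8 324. ] 10 [650.5 303.7] depth [650. 304.   9.] box [-505.2  187.7]
green [257.9 331.9] 14 [607.1 315.5] depth [607. 316.   9.] box [-529.1  149.7]
pink [300.5 263. ] 8 [599.2  73.1] depth [595.  84.  17.] box [-299.7   71.2]
pink [294.5 269.6] 8 [604.4 100.8] depth [601. 110.  16.] box [-324.6   84.3]
pink [303.7 269.6] 7 [583.7  95. ] depth [581. 102.  14.] box [-325.1   62.8]
or [299.7 277.6] 18 [582.9 125.5] depth [583. 125.   8.] box [-354.5   71. ]
or [261.  298.1] 16 [641.2 216.1] depth [641. 217.   9.] box [-424.2  153.2]
or [280.9 298.4] 15 [598.7 205.1] depth [598. 206.   9.] box [-426.   109.4]
now [548.6 -86.3 175.1] yaw -72.8 box -162.0 -23.7 F [-0.6 -0.5 -0.4] w 34.3 t 24.6
620.2,209.6,180,14.3 [-261.5 -155.9   -1.6] roll -1.52 rows>= 11
```

```bash
python3 -m crank '[[[-261,-156,-2,-0.15],[-261,-156,-2,-0.3],[-261,-156,-2,-0.45],[-261,-156,-2,-0.6],[-261,-156,-2,-0.75],[-261,-156,-2,-0.9],[-261,-156,-2,-1.05],[-261,-156,-2,-1.2],[-261,-156,-2,-1.35],[-261,-156,-2,-1.52],[-261,-156,-2,-1.52],[-261,-156,-2,-1.52],[-261,-156,-2,-1.52]]]'; python3 g.py 620.2,209.6,-10,14.3; python3 tip.py
```

```text
t: 25.95
eef_pos: [0.6203, 0.209, 0.1796]
orientation: [-0.002, 0.992, 0.123, 0.009]
wrist_force: [-0.4, 0.6, 0.3]
width: 0.0342
now [620.3 209.  179.6] yaw 14.1 box -423.5 131.1 F [-0.4  0.6  0.3] w 34.2 t 25.9
620.2,209.6,-10,14.3 [ -3.5  -0.3 189.5] roll -0.004 rows>= 4
TCP [620.3 209.  179.8] n 385
214 7 592.0 646.0 210.0
219 14 592.0 645.0 216.0
224 14 589.0 645.0 210.0
229 18 588.0 645.0 210.0
234 19 588.0 645.0 214.0
```

```bash
python3 -m crank '[[[0,0,50,0],[-1,0,100,0],[-2,0,140,0],[-3,0,170,0],[-3,0,182,0],[-3,0,190,0],[-3,0,190,0],[-3,0,190,0]]]'; python3 -m crank '[[[0,0,0,0],[0,0,0,0],[0,0,0,0],[0,0,0,0],[0,0,0,0],[0,0,0,0],[0,0,0,0]]]' 0 40; python3 g.py; python3 -m crank '[[[0,0,-10,0],[0,0,-50,0],[0,0,-100,0],[0,0,-130,0],[0,0,-130,0],[0,0,-130,0]]]'; python3 g.py b:-162,21,115,-73
```

```text
t: 26.8
eef_pos: [0.6217, 0.2097, -0.0088]
orientation: [-0.002, 0.992, 0.123, 0.011]
wrist_force: [-0.3, 0.4, 0.5]
width: 0.0341
t: 27.5
eef_pos: [0.6225, 0.2099, -0.0071]
orientation: [-0.002, 0.992, 0.123, 0.012]
wrist_force: [-1.0, 0.6, 6.9]
width: 0.0089
now [622.5 209.9  -7.1] yaw 14.1 box -423.6 133.5 F [-1.   0.6  6.9] w 8.9 t 27.5
t: 28.1
eef_pos: [0.6195, 0.209, 0.124]
orientation: [-0.002, 0.992, 0.123, 0.013]
wrist_force: [0.4, -0.1, -0.4]
width: 0.0087
now [619.5 209.  124. ] yaw 14.1 box -423.7 130.4 F [ 0.4 -0.1 -0.4] w 8.7 t 28.1
b:-162,21,115,-73 [-96.2 266.9   6.2] roll 1.52 rows>= 11
```

```bash
python3 -m crank '[[[-96,267,0,0.15],[-96,267,0,0.3],[-96,267,0,0.45],[-96,267,0,0.6],[-96,267,0,0.75],[-96,267,0,0.9],[-96,267,0,1.05],[-96,267,0,1.2],[-96,267,0,1.35],[-96,267,0,1.52],[-96,267,0,1.52],[-96,267,0,1.52],[-96,267,0,1.52]]]'; python3 g.py b:-162,21,14,-73; python3 - <<'E'
from h import *
C=np.array([618.7,-234.3]);B=np.array([[.2924,.9563],[-.9563,.2924]])
im,d=snap('side','s6.png'); z=ctrl.get_state()['eef_pos'][2]+.0071+.008
for b in blobs('side',im,d,(8,90,100),(24,255,255),4):
  a=atd('side',*b[0],b[2])*1000
  if a[2]>90 and a[1]>-200: print(b,a.round(0),((onz('side',*b[0],z)[:2]*1000-C)@B).round(1),((a[:2]-C)@B).round(1))
E
```

```text
t: 29.4
eef_pos: [0.5913, -0.0733, 0.1207]
orientation: [-0.01, 0.805, -0.593, 0.007]
wrist_force: [0.6, 0.0, -0.4]
width: 0.009
now [591.3 -73.3 120.7] yaw -72.8 box -162.0 20.8 F [ 0.6  0.  -0.4] w 9.0 t 29.4
b:-162,21,14,-73 [1.000e-01 2.500e+00 1.067e+02] roll 0.003 rows>= 3
(array([321. , 191.5]), np.int32(6), np.float32(1.3979671)) [584. -50. 136.] [-185.9   20.7] [-186.4   20.7]
```

```bash
python3 -m crank '[[[0,1,50,0],[0,2,90,0],[0,2,100,0],[0,2,104,0],[0,2,107,0],[0,2,107,0]]]'; python3 -m crank '[[[0,0,1,0],[0,0,2,0],[0,0,3,0],[0,0,4,0],[0,0,4,0]]]'; python3 g.py
```

```text
t: 30.05
eef_pos: [0.5925, -0.0732, 0.015]
orientation: [-0.011, 0.805, -0.593, 0.008]
wrist_force: [-0.4, 0.0, -1.1]
width: 0.0089
t: 30.55
eef_pos: [0.5927, -0.0731, 0.0112]
orientation: [-0.011, 0.805, -0.593, 0.008]
wrist_force: [-3.8, -1.0, 2.9]
width: 0.0083
now [592.7 -73.1  11.2] yaw -72.8 box -161.7 22.3 F [-3.8 -1.   2.9] w 8.3 t 30.6
```

```bash
python3 -m crank '[[[0,0,-1,0],[0,0,-1,0],[0,0,-1,0],[0,0,-1,0]]]' 0.4; python3 -m crank '[[[0,0,-30,0],[0,0,-80,0],[0,0,-130,0],[0,0,-165,0],[0,0,-165,0],[0,0,-165,0]]]'; python3 dots.py 8|grep green; python3 g.py 628.4,309,180,-15.3
```

```text
t: 30.95
eef_pos: [0.5929, -0.0731, 0.0122]
orientation: [-0.011, 0.805, -0.593, 0.008]
wrist_force: [-0.2, 0.1, 1.1]
width: 0.0341
t: 31.55
eef_pos: [0.5886, -0.0743, 0.1776]
orientation: [-0.011, 0.805, -0.593, 0.009]
wrist_force: [-0.5, 0.7, -1.4]
width: 0.0342
green [240.6 324.1] 11 [650.7 304.1] depth [651. 305.   8.] box [-505.5  188.1]
green [258. 332.] 15 [606.8 315.7] depth [607. 316.   9.] box [-529.4  149.5]
now [588.1 -74.3 176.5] yaw -72.8 box -162.0 17.6 F [ 0.1 -0.1 -1. ] w 33.9 t 31.6
628.4,309,180,-15.3 [-3.543e+02 -1.517e+02  3.000e-01] roll -1.004 rows>= 8
```

```bash
python3 -m crank '[[[-354,-152,0,-0.15],[-354,-152,0,-0.3],[-354,-152,0,-0.45],[-354,-152,0,-0.6],[-354,-152,0,-0.75],[-354,-152,0,-0.9],[-354,-152,0,-1.0],[-354,-152,0,-1.0],[-354,-152,0,-1.0],[-354,-152,0,-1.0],[-354,-152,0,-1.0]]]'; python3 g.py 628.4,309,-10,-15.3; python3 dots.py 8 |grep green
```

```text
t: 32.7
eef_pos: [0.6285, 0.3078, 0.1792]
orientation: [-0.005, 0.991, -0.135, 0.011]
wrist_force: [0.0, 0.0, 0.6]
width: 0.0343
now [628.5 307.8 179.2] yaw -15.6 box -515.5 167.9 F [0.  0.  0.6] w 34.3 t 32.7
628.4,309,-10,-15.3 [ -4.4   1.3 189.1] roll -0.005 rows>= 4
green [240.6 324.1] 11 [650.7 304.1] depth [651. 304.   8.] box [-505.5  188.1]
green [257.9 331.9] 14 [607.1 315.5] depth [606. 317.   9.] box [-529.1  149.7]
```

```bash
python3 -m crank '[[[0,0,50,0],[-1,1,100,0],[-2,1,140,0],[-3,1,170,0],[-4,1,182,0],[-4,1,190,0],[-4,1,190,0],[-4,1,190,0]]]'; python3 -m crank '[[[0,0,0,0],[0,0,0,0],[0,0,0,0],[0,0,0,0],[0,0,0,0],[0,0,0,0],[0,0,0,0]]]' 0 40; python3 g.py; python3 -m crank '[[[0,0,-10,0],[0,0,-50,0],[0,0,-100,0],[0,0,-130,0],[0,0,-130,0],[0,0,-130,0]]]'; python3 g.py b:-162,63,115,-73
```

```text
t: 33.55
eef_pos: [0.63, 0.309, -0.0088]
orientation: [-0.006, 0.991, -0.136, 0.012]
wrist_force: [-0.5, -0.5, -0.3]
width: 0.0346
t: 34.25
eef_pos: [0.6308, 0.3093, -0.0071]
orientation: [-0.006, 0.991, -0.136, 0.014]
wrist_force: [-0.2, -0.4, 7.2]
width: 0.0085
now [630.8 309.3  -7.1] yaw -15.6 box -516.3 170.6 F [-0.2 -0.4  7.2] w 8.5 t 34.2
t: 34.85
eef_pos: [0.6271, 0.3083, 0.1241]
orientation: [-0.007, 0.991, -0.136, 0.014]
wrist_force: [-0.3, -0.3, -1.7]
width: 0.0086
now [627.1 308.3 124.1] yaw -15.6 box -516.4 166.7 F [-0.3 -0.3 -1.7] w 8.6 t 34.9
b:-162,63,115,-73 [103.4 354.6   5.9] roll 1.002 rows>= 8
```

```bash
python3 -m crank '[[[103,355,0,0.15],[103,355,0,0.3],[103,355,0,0.45],[103,355,0,0.6],[103,355,0,0.75],[103,355,0,0.9],[103,355,0,1.0],[103,355,0,1.0],[103,355,0,1.0],[103,355,0,1.0],[103,355,0,1.0],[103,355,0,1.0]]]'; python3 g.py b:-162,63,14,-73; python3 - <<'E'
from h import *
C=np.array([618.7,-234.3]);B=np.array([[.2924,.9563],[-.9563,.2924]])
im,d=snap('side','s7.png'); z=ctrl.get_state()['eef_pos'][2]+.0071+.008
for b in blobs('side',im,d,(40,50,50),(85,255,255),4):
  a=atd('side',*b[0],b[2])*1000
  if a[2]>60 and a[1]>-200: print(b,a.round(0),((onz('side',*b[0],z)[:2]*1000-C)@B).round(1),((a[:2]-C)@B).round(1))
a=cv2.imread('pics/s7.png'); cv2.imwrite('pics/c7.png',cv2.resize(a[150:250,280:400],None,fx=5,fy=5,interpolation=2))
E
```

```text
t: 36.05
eef_pos: [0.6308, -0.06, 0.1206]
orientation: [-0.013, 0.805, -0.593, 0.009]
wrist_force: [0.5, -0.3, -0.5]
width: 0.0086
now [630.8 -60.  120.6] yaw -72.8 box -163.2 62.5 F [ 0.5 -0.3 -0.5] w 8.6 t 36.0
b:-162,63,14,-73 [  1.2   2.9 106.6] roll 0.004 rows>= 3
(array([304.5, 191.7]), np.int32(6), np.float32(1.3997732)) [622. -40. 136.] [-185.4   60.4] [-185.2   60.4]
```

View pics/c7.png

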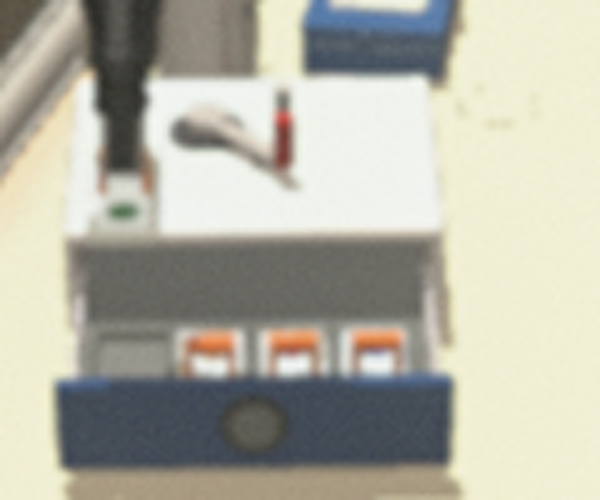

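Three carriers are seated and the fourth is held, but it sits about 2 mm off in y. I'll correct for that on the way down.

```bash
python3 g.py b:-162,65,16,-73
```

```text
now [630.8 -60.1 120.7] yaw -72.8 box -163.1 62.5 F [ 0.7  0.8 -0.2] w 8.5 t 36.1
b:-162,65,16,-73 [  1.1   0.8 104.7] roll 0.003 rows>= 3
```

```bash
python3 -m crank '[[[1,1,50,0],[1,1,90,0],[1,1,100,0],[1,1,103,0],[1,1,105,0],[1,1,105,0]]]'; python3 g.py; python3 -m crank '[[[0,0,1,0],[0,0,2,0],[0,0,3,0],[0,0,3,0]]]'; python3 g.py
```

```text
t: 36.7
eef_pos: [0.6342, -0.0604, 0.0174]
orientation: [-0.013, 0.805, -0.593, 0.01]
wrist_force: [0.0, -1.1, 0.2]
width: 0.0085
now [634.2 -60.4  17.4] yaw -72.8 box -161.8 65.6 F [ 0.  -1.1  0.2] w 8.5 t 36.7
t: 37.1
eef_pos: [0.6348, -0.0605, 0.0162]
orientation: [-0.014, 0.805, -0.593, 0.011]
wrist_force: [-4.5, 1.1, 13.5]
width: 0.0086
now [634.8 -60.5  16.2] yaw -72.8 box -161.5 66.2 F [-4.5  1.1 13.5] w 8.6 t 37.1
```

It is touching the rim on its +y side. Raise slightly and shift 2 mm toward -y.

```bash
python3 -m crank '[[[0,0,-2,0],[0,1,-2,0],[0,2,-2,0],[0,2,-1,0],[0,2,0,0],[0,2,1,0],[0,2,1,0]]]'; python3 g.py
```

```text
t: 37.8
eef_pos: [0.6328, -0.0611, 0.0148]
orientation: [-0.013, 0.805, -0.593, 0.011]
wrist_force: [0.4, -0.4, -1.6]
width: 0.0088
now [632.8 -61.1  14.8] yaw -72.8 box -161.5 64.2 F [ 0.4 -0.4 -1.6] w 8.8 t 37.8
```

Free now. Continue down to about 11.

```bash
python3 -m crank '[[[0,0,1,0],[0,0,2,0],[0,0,3,0],[0,0,4,0],[0,0,4,0]]]'; python3 g.py
```

```text
t: 38.3
eef_pos: [0.6331, -0.0609, 0.0111]
orientation: [-0.014, 0.805, -0.593, 0.011]
wrist_force: [-0.9, 1.3, 4.2]
width: 0.0087
now [633.1 -60.9  11.1] yaw -72.8 box -161.6 64.5 F [-0.9  1.3  4.2] w 8.7 t 38.3
```

```bash
python3 -m crank '[[[0,0,-1,0],[0,0,-1,0],[0,0,-1,0],[0,0,-1,0]]]' 0.4; python3 -m crank '[[[0,0,-30,0],[0,0,-80,0],[0,0,-130,0],[0,0,-165,0],[0,0,-165,0],[0,0,-165,0]]]'; python3 g.py 400,-260,250,-73
```

```text
t: 38.7
eef_pos: [0.633, -0.0609, 0.0121]
orientation: [-0.014, 0.805, -0.593, 0.011]
wrist_force: [0.7, 0.1, -0.2]
width: 0.0339
t: 39.3
eef_pos: [0.6274, -0.0624, 0.1774]
orientation: [-0.014, 0.805, -0.593, 0.012]
wrist_force: [-0.5, 0.2, -0.5]
width: 0.034
now [627.4 -62.4 177.4] yaw -72.8 box -161.9 58.6 F [-0.5  0.2 -0.5] w 34.0 t 39.3
400,-260,250,-73 [121.7 272.9 -82.2] roll 0.004 rows>= 7
```

```bash
python3 -m crank '[[[0,50,-40,0],[122,273,-82,0],[122,273,-82,0],[122,273,-82,0],[122,273,-82,0],[122,273,-82,0],[122,273,-82,0],[122,273,-82,0],[122,273,-82,0]]]' 0
cat > seat.py <<'E'
from h import *; import sys
fn=sys.argv[1]; xj=float(sys.argv[2]) if len(sys.argv)>2 else -162
im,d=snap('top',fn); print(drawer(im,d))
C=np.array([618.7,-234.3]);B=np.array([[.2924,.9563],[-.9563,.2924]])
W=world('top',d); hsv=cv2.cvtColor(im,cv2.COLOR_RGB2HSV)
def cen(lo,hi,z): return [(b,((onz('top',*b[0],z)[:2]*1000-C)@B)) for b in blobs('top',im,d,lo,hi,8)]
pts={}
for nm,lo,hi in (('green',(45,70,50),(85,255,255)),('pink',(160,90,80),(179,255,255)),('blue',(112,80,50),(130,255,255)),('or',(8,130,90),(25,255,255))):
    for b,q in cen(lo,hi,.026):
        if abs(q[0]-xj)<60 and abs(q[1])<95: print(nm,b[0],b[1],'box',q.round(1),'z',round(atd('top',*b[0],b[2])[2]*1000,1))
# plate heights at the plate ends
for y in (-63,-21,21,63):
    r=[]
    for x in (-34,-15,15,34):
        for dy in (-10,10):
            w=C+np.array([[.2924,-.9563],[.9563,.2924]]).T@np.array([xj+x,y+dy]); u,v=map(int,np.round(proj('top',[*(w/1000),.025]))); r.append(np.median(W[v-1:v+2,u-1:u+2,2])*1000)
    print('plate z',y,np.round(r,0))
cv2.imwrite('pics/c_'+fn,cv2.resize(im[140:280,340:480,::-1],None,fx=4,fy=4,interpolation=2))
E
python3 seat.py top5.png
```

```text
t: 40.2
eef_pos: [0.3999, -0.2601, 0.2487]
orientation: [-0.014, 0.805, -0.594, 0.011]
wrist_force: [-0.1, 0.4, -0.0]
width: -0.0001
('drawer front mid box x', np.float64(-218.7), 'y range', np.float64(-96.9), np.float64(93.8), 'joint~', np.float64(120.7))
green [394.3 197.3] 28 box [-139.   64.] z 25.8
green [376.5 203.2] 28 box [-182.8   63.8] z 26.7
pink [406.5 230.8] 28 box [-139.2  -19.3] z 27.3
pink [388.5 237.2] 28 box [-183.3  -20.4] z 26.6
blue [413.  248.2] 33 box [-138.9  -62. ] z 26.4
blue [394.9 254.2] 34 box [-182.6  -62. ] z 26.9
or [386.1 198.4] 48 box [-157.9   67.6] z 47.0
or [392.1 215.2] 47 box [-158.1   25.6] z 46.9
or [400.3 214. ] 24 box [-139.2   22.3] z 27.6
or [382.3 220. ] 24 box [-183.3   22.1] z 26.6
or [398.6 232.4] 45 box [-157.6  -17.1] z 47.9
or [405.1 250. ] 46 box [-157.4  -60.2] z 47.6
plate z -63 [25. 26. 26. 26. 26. 28. 26. 27.]
plate z -21 [26. 27. 25. 26. 27. 25. 26. 26.]
plate z 21 [26. 27. 28. 27. 26. 25. 26. 27.]
plate z 63 [26. 26. 25. 25. 26. 27. 26. 26.]
```

View pics/c_top5.png

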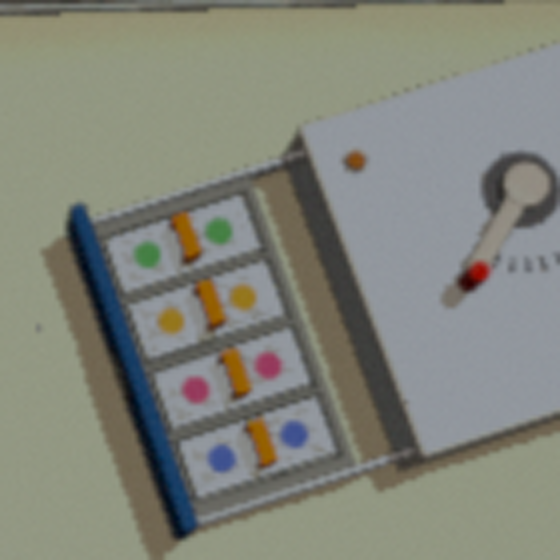

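All four carriers sit flat and centred, with plate tops at about 26 mm throughout. Now I'll stage in front of the drawer.

```bash
python3 g.py b:-290,0,230,-73
```

```text
now [ 400.2 -259.7  248.8] yaw -72.8 box -39.6 -216.3 F [-0.9  0.1  0.5] w -0.3 t 40.2
b:-290,0,230,-73 [-249.6 -216.5   26.2] roll 0.004 rows>= 7
```

```bash
python3 -m crank '[[[-250,-216,26,0],[-250,-216,26,0],[-250,-216,26,0],[-250,-216,26,0],[-250,-216,26,0],[-250,-216,26,0],[-250,-216,26,0],[-250,-216,26,0],[-250,-216,26,0],[-250,-216,70,0],[-250,-216,120,0],[-250,-216,170,0],[-250,-216,170,0],[-250,-216,170,0]]]';  python3 g.py b:-290,0,5,-73 b:-240,0,5,-73
```

```text
t: 41.65
eef_pos: [0.5382, 0.0441, 0.0868]
orientation: [-0.014, 0.805, -0.593, 0.01]
wrist_force: [0.2, 0.2, 1.0]
width: -0.0002
now [538.2  44.1  86.8] yaw -72.8 box -289.8 4.4 F [0.2 0.2 1. ] w -0.2 t 41.6
b:-290,0,5,-73 [-0.3  7.2 81.6] roll 0.003 rows>= 2
b:-240,0,5,-73 [49.7  7.4 81.7] roll 0.003 rows>= 2
```

```bash
python3 -m crank '[[[0,3,40,0],[0,6,70,0],[0,7,82,0],[0,7,82,0],[25,7,82,0],[40,7,82,0],[48,7,82,0],[48,7,82,0]]]'; python3 g.py; python3 -m crank '[[[8,0,0,0],[16,0,0,0],[24,0,0,0],[32,0,0,0],[40,0,0,0],[48,0,0,0],[56,0,0,0],[64,0,0,0],[72,0,0,0],[80,0,0,0],[88,0,0,0],[96,0,0,0],[104,0,0,0],[112,0,0,0],[120,0,0,0],[125,0,0,0],[128,0,0,0],[128,0,0,0]]]'; python3 g.py
```

```text
t: 42.45
eef_pos: [0.5491, -0.004, 0.0058]
orientation: [-0.014, 0.804, -0.594, 0.011]
wrist_force: [-1.0, -0.4, 0.1]
width: 0.0001
now [549.1  -4.    5.8] yaw -72.9 box -240.6 0.8 F [-1.  -0.4  0.1] w 0.1 t 42.5
t: 44.25
eef_pos: [0.587, -0.1267, 0.0059]
orientation: [-0.014, 0.804, -0.594, 0.011]
wrist_force: [-1.8, 1.7, -1.2]
width: -0.0
now [ 587.  -126.7    5.9] yaw -72.9 box -112.2 1.1 F [-1.8  1.7 -1.2] w -0.0 t 44.2
```

```bash
python3 -m crank '[[[3,0,0,0],[6,0,0,0],[9,0,0,0],[9,0,0,0]]]'; python3 -m crank '[[[1,0,0,0],[2,0,0,0],[3,0,0,0],[3,0,0,0]]]'; python3 g.py
```

```text
t: 44.65
eef_pos: [0.5879, -0.1309, 0.0059]
orientation: [-0.015, 0.804, -0.594, 0.008]
wrist_force: [-5.3, 33.0, 8.9]
width: 0.0003
t: 45.05
eef_pos: [0.5878, -0.1305, 0.006]
orientation: [-0.015, 0.805, -0.594, 0.006]
wrist_force: [-4.3, 24.5, 6.2]
width: -0.0
now [ 587.8 -130.5    6. ] yaw -72.8 box -108.3 0.8 F [-4.3 24.5  6.2] w -0.0 t 45.0
```

It met the hard stop at 33 N. Retreat and check that it latched.

```bash
python3 -m crank '[[[-5,0,0,0],[-15,0,0,0],[-40,0,0,0],[-80,0,0,0],[-80,0,-50,0],[-80,0,-100,0],[-80,0,-150,0],[-80,0,-200,0],[-80,50,-240,0],[-80,100,-240,0],[-60,150,-240,0],[-30,200,-240,0],[0,230,-240,0],[0,230,-240,0],[0,230,-240,0]]]'; python3 seat.py top6.png -42; python3 g.py
```

```text
t: 46.55
eef_pos: [0.3609, -0.2042, 0.239]
orientation: [-0.015, 0.804, -0.595, 0.007]
wrist_force: [-0.2, -0.3, 0.5]
width: -0.0001
('drawer front mid box x', np.float64(-100.0), 'y range', np.float64(-96.8), np.float64(94.1), 'joint~', np.float64(2.0))
or [428.5 179.8] 10 box [-49.3  78.4] z 68.7
plate z -63 [59. 28. 64. 65. 65. 65. 65. 64.]
plate z -21 [26. 28. 65. 64. 65. 66. 65. 98.]
plate z 21 [60. 58. 64. 64. 66. 64. 66. 66.]
plate z 63 [28. 27. 64. 64. 64. 65. 65. 65.]
now [ 361.5 -203.2  238.9] yaw -73.0 box -104.9 -236.9 F [ 0.4 -0.3 -0.2] w -0.2 t 46.6
```

View pics/c_top6.png

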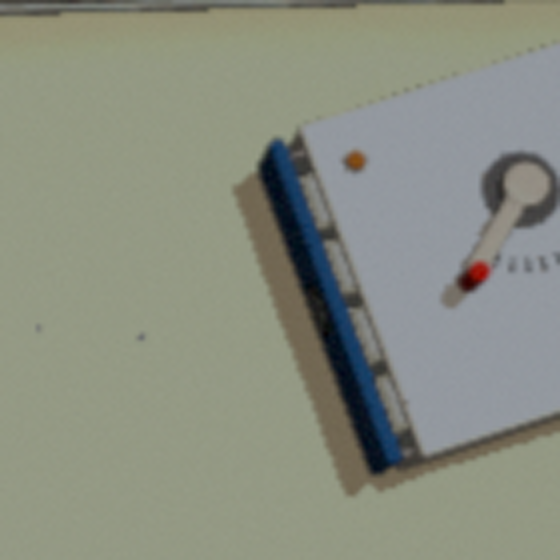

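The drawer is latched, with its front at -100 as at the start. For the lever: pivot ≈(647.6,-246.6), knob ≈(593.7,-210), radius 65. I'll approach from the +y side at yaw -90.

```bash
python3 g.py 594,-165,235,-90
```

```text
now [ 361.5 -203.2  238.9] yaw -73.0 box -104.9 -236.9 F [ 0.4 -0.3 -0.2] w -0.2 t 46.6
594,-165,235,-90 [  31.5 -233.3   11.1] roll 0.297 rows>= 5
```

```bash
python3 -m crank '[[[31,-233,11,0.15],[31,-233,11,0.297],[31,-233,11,0.297],[31,-233,11,0.297],[31,-233,11,0.297],[31,-233,11,0.297],[31,-233,11,0.297],[31,-233,11,0.297]]]';  python3 g.py 594,-165,57,-90
```

```text
t: 47.4
eef_pos: [0.5932, -0.1637, 0.2351]
orientation: [-0.016, 0.707, -0.707, 0.004]
wrist_force: [0.6, -0.1, -0.4]
width: -0.0001
now [ 593.2 -163.7  235.1] yaw -89.9 box -75.0 -3.7 F [ 0.6 -0.1 -0.4] w -0.1 t 47.4
594,-165,57,-90 [  4.3   4.2 178. ] roll 0.001 rows>= 4
```

```bash
python3 -m crank '[[[1,1,50,0],[2,2,100,0],[3,3,140,0],[4,4,165,0],[4,4,178,0],[4,4,178,0],[4,4,178,0]]]';  python3 g.py 593.7,-191,57,-90; python3 - <<'E'
from h import *
im,d=snap('side','s8.png'); W=world('side',d)*1000; hsv=cv2.cvtColor(im,cv2.COLOR_RGB2HSV)
m=(abs(W[...,0]-594)<40)&(abs(W[...,1]+165)<40)&(W[...,2]>70)&(W[...,2]<140)&(hsv[...,2]<90)&(d>0); q=W[m]
for z in range(70,140,5):
    s=q[(q[:,2]>=z)&(q[:,2]<z+5)]
    if len(s): print(z,len(s),s.min(0).round(),s.max(0).round())
cv2.imwrite('pics/c8.png',cv2.resize(im[130:230,270:390,::-1],None,fx=5,fy=5,interpolation=2))
E
```

```text
t: 48.1
eef_pos: [0.5947, -0.165, 0.0584]
orientation: [-0.016, 0.707, -0.707, 0.005]
wrist_force: [-0.2, 0.3, 0.4]
width: -0.0003
now [ 594.7 -165.    58.4] yaw -89.9 box -73.3 -2.7 F [-0.2  0.3  0.4] w -0.3 t 48.1
593.7,-191,57,-90 [26.  1.  1.] roll 0.001 rows>= 1
90 2 [ 589. -157.   93.] [ 594. -156.   95.]
95 8 [ 585. -156.   96.] [ 596. -152.   99.]
100 7 [ 586. -157.  100.] [ 596. -151.  104.]
105 9 [ 586. -157.  106.] [ 597. -150.  110.]
110 13 [ 587. -161.  111.] [ 599. -145.  115.]
115 8 [ 586. -164.  115.] [ 596. -151.  118.]
120 9 [ 581. -178.  121.] [ 596. -146.  125.]
125 1 [ 584. -168.  130.] [ 584. -168.  130.]
130 10 [ 580. -169.  130.] [ 602. -137.  134.]
135 19 [ 580. -197.  135.] [ 598. -132.  139.]
```

View pics/c8.png

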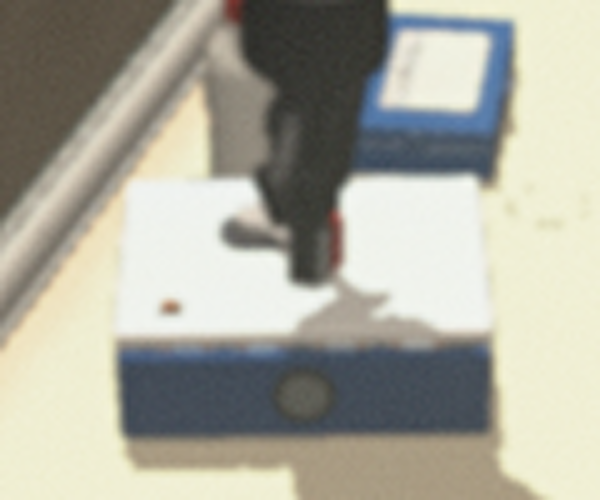

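The tip bottom is at about 90 mm, beside the red knob at crop (335,240). I'll go 8 mm lower and push along the arc.

```bash
python3 -m crank '[[[0,0,8,0],[10,0,8,0],[20,-1,8,0],[31,-1,8,0],[38,2,8,0],[45,5,8,0],[51,7,8,0],[56,8,8,0],[62,9,8,0],[68,9,8,0],[74,9,8,0],[79,8,8,0],[85,7,8,0],[90,5,8,0],[95,3,8,0],[95,3,8,0]]]'; python3 g.py; python3 - <<'E'
from h import *
im,d=snap('side','s9.png')
for b in blobs('side',im,d,(0,100,60),(8,255,255),4)+blobs('side',im,d,(172,100,60),(180,255,255),4):
    a=atd('side',*b[0],b[2])*1000
    if 500<a[0]<700 and -330<a[1]<-150: print(b,a.round(0))
E
```

```text
t: 49.75
eef_pos: [0.5926, -0.2605, 0.0492]
orientation: [-0.016, 0.707, -0.707, 0.005]
wrist_force: [0.5, 3.0, 1.9]
width: -0.0003
now [ 592.6 -260.5   49.2] yaw -90.0 box 17.4 -32.6 F [0.5 3.  1.9] w -0.3 t 49.8
```

```bash
python3 -m crank '[[[3,-2,0,0],[6,-4,0,0],[6,-4,0,0]]]'; python3 -m crank '[[[2,-1,0,0],[4,-2,0,0],[4,-2,0,0]]]';python3 -m crank '[[[2,-1,0,0],[3,-1,0,0],[3,-1,0,0]]]'
```

```text
t: 50.1
eef_pos: [0.5952, -0.2649, 0.0488]
orientation: [-0.016, 0.707, -0.707, 0.003]
wrist_force: [-5.0, 8.6, 6.2]
width: 0.0003
t: 50.4
eef_pos: [0.5955, -0.2659, 0.0486]
orientation: [-0.016, 0.707, -0.707, -0.001]
wrist_force: [-8.8, 20.3, 10.8]
width: -0.0004
t: 50.7
eef_pos: [0.5952, -0.2657, 0.0486]
orientation: [-0.016, 0.707, -0.707, -0.004]
wrist_force: [-6.1, 20.5, 12.0]
width: -0.0002
```

```bash
python3 - <<'E'
from h import *
im,d=snap('side','s10.png'); cv2.imwrite('pics/c10.png',cv2.resize(im[140:210,280:380,::-1],None,fx=6,fy=6,interpolation=2)); print(proj('side',[.5942,-.2836,.09]),proj('side',[.6476,-.2466,.077]))
E
```

```text
(np.float64(343.35231420899703), np.float64(163.90572818684961)) (np.float64(320.9968469710826), np.float64(171.85778301180665))
```

View pics/c10.png

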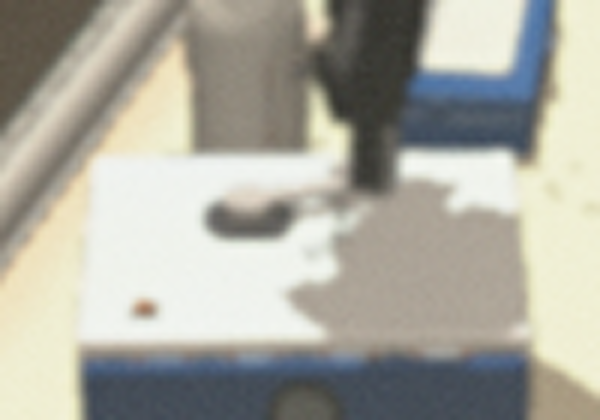

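The arm points to where the knob should be at the stop, and the force jumped to 20 N there. Ease off and lift clear so it can spring home.

```bash
python3 -m crank '[[[-3,1,0,0],[-3,1,-40,0],[-3,1,-90,0],[-3,1,-140,0],[-3,1,-180,0],[-3,1,-180,0],[-3,1,-180,0]]]'; python3 g.py 400,-230,240,-73
```

```text
t: 51.45
eef_pos: [0.5911, -0.2682, 0.2292]
orientation: [-0.016, 0.707, -0.707, -0.003]
wrist_force: [0.4, -0.0, -0.9]
width: 0.0002
now [ 591.1 -268.2  229.2] yaw -89.9 box 24.3 -36.3 F [ 0.4 -0.  -0.9] w 0.2 t 51.5
400,-230,240,-73 [-38.8 190.8 -13.4] roll -0.295 rows>= 4
```

```bash
python3 -m crank '[[[-39,191,-13,-0.1],[-39,191,-13,-0.2],[-39,191,-13,-0.295],[-39,191,-13,-0.295],[-39,191,-13,-0.295],[-39,191,-13,-0.295],[-39,191,-13,-0.295]]]'; python3 seat.py top7.png -42 | head -1; python3 - <<'E'
from h import *
im,d=snap('top')
for b in blobs('top',im,d,(0,150,80),(6,255,255),5):
    if 430<b[0][0]<500: print('knob',b,(atd('top',*b[0],b[2])*1000).round(0))
E
python3 g.py b:-290,0,230,-73
```

```text
t: 52.15
eef_pos: [0.4005, -0.2301, 0.2389]
orientation: [-0.017, 0.804, -0.595, -0.001]
wrist_force: [-0.1, -1.0, -0.7]
width: -0.0001
('drawer front mid box x', np.float64(-99.7), 'y range', np.float64(-96.8), np.float64(94.1), 'joint~', np.float64(1.7))
knob (array([459.1, 207.4]), np.int32(17), np.float32(1.0861582)) [ 594. -210.  101.]
now [ 400.6 -230.   238.9] yaw -73.0 box -67.9 -207.3 F [ 0.   0.4 -0.3] w -0.3 t 52.2
b:-290,0,230,-73 [-221.8 -206.9   19. ] roll 0.0 rows>= 7
```

The lever is back home with the knob at (594,-210), and the drawer is still shut. Now the final press.

```bash
python3 -m crank '[[[-110,-207,0,0],[-110,-207,0,0],[-110,-207,0,0],[-110,-207,0,0],[-110,-207,0,0],[-110,-207,0,0],[-110,-207,50,0],[-110,-207,100,0],[-110,-207,100,0],[-110,-207,100,0]]]'; python3 g.py b:-175,0,5,-73 b:-125,0,5,-73
```

```text
t: 53.25
eef_pos: [0.5684, -0.0618, 0.1469]
orientation: [-0.016, 0.804, -0.595, -0.002]
wrist_force: [0.3, 0.2, 0.8]
width: -0.0
now [568.4 -61.8 146.9] yaw -73.0 box -179.6 2.3 F [0.3 0.2 0.8] w -0.0 t 53.2
b:-175,0,5,-73 [  7.8   5.8 141.7] roll 0.0 rows>= 3
b:-125,0,5,-73 [ 57.8   5.8 140.6] roll 0.0 rows>= 4
```

```bash
python3 -m crank '[[[2,3,50,0],[5,5,100,0],[8,6,130,0],[8,6,141,0],[8,6,141,0],[25,6,141,0],[45,6,141,0],[52,6,141,0],[56,6,141,0],[56,6,141,0]]]'; python3 g.py;  python3 -m crank '[[[4,0,0,0],[8,0,0,0],[12,0,0,0],[15,0,0,0],[15,0,0,0]]]'; python3 g.py
```

```text
t: 54.25
eef_pos: [0.5815, -0.1139, 0.0049]
orientation: [-0.017, 0.803, -0.595, -0.001]
wrist_force: [-0.9, 0.4, -0.1]
width: -0.0
now [ 581.5 -113.9    4.9] yaw -73.1 box -126.0 -0.3 F [-0.9  0.4 -0.1] w -0.0 t 54.2
t: 54.75
eef_pos: [0.586, -0.1282, 0.0048]
orientation: [-0.017, 0.803, -0.595, -0.002]
wrist_force: [-0.5, 2.6, 2.5]
width: 0.0001
now [ 586.  -128.2    4.8] yaw -73.1 box -111.0 -0.3 F [-0.5  2.6  2.5] w 0.1 t 54.8
```

```bash
python3 -m crank '[[[2,0,0,0],[4,0,0,0],[6,0,0,0],[6,0,0,0]]]'; python3 g.py
```

```text
t: 55.15
eef_pos: [0.5862, -0.13, 0.0047]
orientation: [-0.017, 0.804, -0.595, -0.005]
wrist_force: [-3.0, 30.1, 12.4]
width: 0.0
now [ 586.2 -130.     4.7] yaw -73.0 box -109.2 -0.6 F [-3.  30.1 12.4] w 0.0 t 55.1
```

```bash
python3 -m crank '[[[-40,0,0,0],[-85,0,0,0],[-130,0,0,0],[-170,0,0,0],[-175,0,0,0],[-175,0,-50,0],[-175,0,-100,0],[-175,0,-150,0],[-175,0,-200,0],[-175,0,-230,0],[-175,0,-230,0]]]'; python3 g.py 400,-260,260,-73
```

```text
t: 56.25
eef_pos: [0.534, 0.0287, 0.2439]
orientation: [-0.019, 0.803, -0.595, -0.001]
wrist_force: [-0.9, 0.2, 0.1]
width: -0.0001
now [534.   28.7 243.9] yaw -73.0 box -276.2 -4.1 F [-0.9  0.2  0.1] w -0.1 t 56.2
400,-260,260,-73 [236.6 211.7 -28.3] roll -0.001 rows>= 7
```

```bash
python3 -m crank '[[[237,212,-28,0],[237,212,-28,0],[237,212,-28,0],[237,212,-28,0],[237,212,-28,0],[237,212,-28,0],[237,212,-28,0],[237,212,-28,0],[237,212,-28,0],[237,212,-28,0]]]'; python3 seat.py top8.png; python3 - <<'E'
from h import *
im,d=snap('top')
for b in blobs('top',im,d,(0,150,80),(6,255,255),5):
    if b[0][0]<500: print('red',b,(atd('top',*b[0],b[2])*1000).round(0))
print(ctrl.get_state()['wrist_force'],np.abs(ctrl.get_state()['qvel']).max())
E
```

```text
t: 57.25
eef_pos: [0.4, -0.2599, 0.2593]
orientation: [-0.019, 0.804, -0.595, -0.001]
wrist_force: [-0.0, -0.3, -0.6]
width: 0.0002
('drawer front mid box x', np.float64(-218.8), 'y range', np.float64(-96.9), np.float64(93.8), 'joint~', np.float64(120.8))
green [394.2 197.5] 28 box [-139.3   63.6] z 26.8
green [376.2 203.5] 28 box [-183.7   63.4] z 27.3
pink [406.4 231.3] 29 box [-139.8  -20.4] z 27.4
pink [388.3 237.2] 30 box [-183.7  -20.2] z 27.2
blue [412.5 248.5] 32 box [-140.2  -62.3] z 26.1
blue [394.5 254.5] 32 box [-183.7  -62.3] z 27.3
or [385.9 198.5] 47 box [-158.4   67.5] z 47.3
or [392.  215.4] 47 box [-158.5   25.2] z 47.7
or [400.  214.2] 23 box [-140.1   22.1] z 27.9
or [382.  220.2] 23 box [-184.1   21.8] z 25.9
or [398.3 232.8] 44 box [-158.5  -17.8] z 47.9
or [404.6 250.5] 44 box [-158.8  -60.9] z 47.0
plate z -63 [25. 26. 26. 26. 27. 27. 26. 26.]
plate z -21 [26. 26. 26. 25. 26. 27. 26. 26.]
plate z 21 [26. 27. 27. 28. 25. 26. 25. 25.]
plate z 63 [28. 26. 26. 26. 27. 28. 27. 26.]
red (array([255.3, 168.3]), np.int32(61), np.float32(1.1608148)) [710. 237.  50.]
red (array([459.1, 207.6]), np.int32(18), np.float32(1.0859327)) [ 593. -210.  101.]
[-0.12380677  0.14626178 -0.10574609] 0.003910023163112435
```

View pics/c_top8.png

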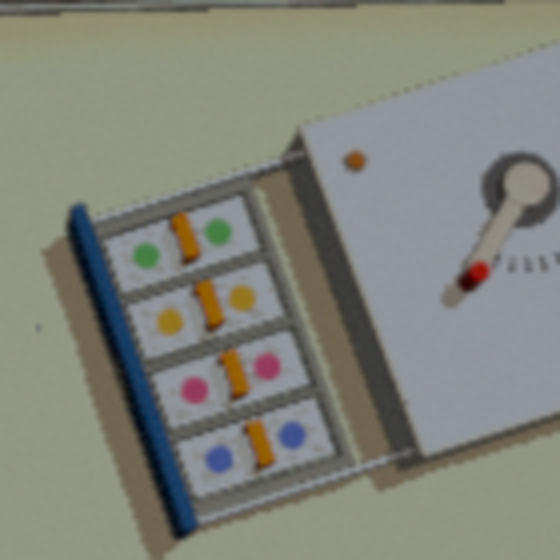

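The drawer is fully out, all four carriers are seated flat and square, and the lever is home. The dropper hasn't moved and the arm is clear, so I'm handing in.

```bash
python3 -c "
from bench import ctrl
print(ctrl.finish_job())"
```

```text
the job is handed in; nothing more can be done
None
```

The job is done and handed in at about 57 s on the robot's clock; no verdict was reported. I pressed the drawer open, seated all four white carriers (one per pocket), and pressed the drawer shut. I then swung the lever to its stop, let it spring home, and pressed the drawer out again.

**Last checks, from the top camera:**
- **Drawer:** fully out, with the joint at about 0.121 m.
- **Carriers:** all four lie flat, with plate tops at about 26 mm across each plate. They are within about 2 mm of the pocket centres and square.
- **Lever:** home, with the knob at (593,-210) mm, where it started. At the stop I judged it by the push force jumping to 20 N and one side picture; I did not measure the angle.
- **Bystanders:** the red dropper bottle is where it was. I did not measure the jar again at the end, but the arm stayed clear of it.

**What disagreed or failed:**
- **Fingertips:** they stand about 25 to 33 mm above the stated TCP. My first grip closed on air over the blue carrier, so I corrected the height from the side camera and later grips held.
- **Fourth carrier:** it touched the pocket rim at 13 N, and I shifted it 2 mm before seating it.
- **Tool tilt:** a small tilt of about 0.04 rad built up during the run, with no visible effect.

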